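# Hang the drawplate on the bench rail with the S-hook

## Task

Take the S-hook off the bar of the rail stand by its black sleeve, put its lower end through the small hole in the hang tab on top of the tall drawplate while the plate stands in the wooden rack, lift the plate out with it, and hang the S-hook back on the same bar so that the plate hangs freely from it. Work gently: do not push hard on the plate or on the bar with the hook, never touch the plate with the gripper, and leave the other things on the bench where they are.

Things in the scene. Friction and masses are not known exactly. Their poses are not given: they have to be found in the camera images.
- hook: Loose steel S-hook, 116 mm tall, wire 4 mm thick, 50 g, hanging on the bar at the start, its plane (x-z) square to the bar. Origin: its middle, inside a black square sleeve (10 x 10 mm, 46 mm long, along the shank, top leaning 15 degrees to -x) whose flat sides face +y and -y: grip it there. z up as it hangs; x the way the upper end opens, away from the robot.
- hook_tip (a point): Centre of the end of the hook's lower tail, at (-18, 0, -48) mm in the hook's frame. The tail is straight, 14 mm long, and points to -x (towards the robot) and 28 degrees up; it starts at (-6, 0, -55) mm, where the lower arc ends.
- hook_bend (a point): Inside of the hook's lower bend, where the plate's weight comes to rest, at (0, 0, -54) mm in the hook's frame. The bend is an arc of 12 mm radius (to the middle of the wire) about (0, 0, -44) mm; the wire's lowest point is at z = -58 mm.
- hook_heel (a point): The hook's wire where the straight shank meets the lower arc, at (12, 0, -44) mm in the hook's frame.
- hook_crown (a point): Inside of the hook's upper bend, resting on the bar, at (0, 0, 54) mm in the hook's frame; the upper tail's end is at (18, 0, 48) mm. To come off the bar the hook is lifted 15 mm, then drawn 40 mm to its -x. The bar is right above the sleeve, so a gripper must come to the sleeve tilted some 30 to 40 degrees from the -x side.
- plate: Loose tall steel drawplate, 105 mm high (z), 50 mm wide (y), 3 mm thick (x), about 0.15 kg, with rows of tiny dimples and, on its far (+x) face, a steel hang tab that rises above it. It stands 40 mm deep in one of the rack's two slots with 0.75 mm of play on each face, so its top gives a few mm when pushed. Origin: centre of its lower edge; x away from the robot. Lifted 41 mm it is free.
- plate_rivet (a point): Rivet of the hang tab, at (0, 0, 93) mm of the plate. The tab (50 mm wide, 2.5 mm thick, at plate x 1.5 to 4 mm, top 45 mm above the rivet) turns stiffly (1 N at the hole) about it in its plane and stands up to 20 degrees to either side, which these readings do not tell. Its small through hole, 8 mm across, is 34 mm from the rivet on the tab's middle line, 7 mm clear of its top edge.
- rail: Fixed rail stand: a level round steel bar, 10 mm thick and 250 mm long, along the stand's y between two posts 12 mm thick. Origin on the table under the middle of the bar; x away from the robot.
- rail_bar (a point): Middle of the bar, on its axis, 270 mm above the table; same axes as the stand.
- rack: Fixed wooden rack block, 60 mm (x) by 170 mm (y), 55 mm high, with two slots side by side, 40 mm to either side of its middle, 4.5 mm wide (x), 53 mm long (y) and 40 mm deep (slot floor 15 mm above the table). Origin: centre of its underside; x away from the robot.
- short_plate: Loose short steel plate without a tab or a through hole, 80 mm high, 50 mm wide, 3 mm thick, standing in the rack's other slot; to be left there. Origin: centre of its lower edge.
- ring_a: Loose brass finger ring blank, 23 mm across, flat on the bench; to be left alone.
- ring_b: Loose steel finger ring blank, 22 mm across, flat on the bench; to be left alone.
- beaker: Loose empty glass beaker, 72 mm across and 85 mm high; to be left alone.
- flux_jar: Loose amber glass jar, 52 mm across and 60 mm high; to be left alone.
- hammer: Loose hammer, 220 mm long, lying on the bench; to be left alone.

How it is judged:
By the outcome, as a careful person would: the job done as asked, in the order asked, and still so for the second after the job is handed in, with the robot touching nothing.
It also fails if it takes over 72 s, if anything falls off the work surface, if the arm or the gripper's body presses on something with over 40 N, if the wrist force passes 120 N, or if a joint passes its speed limit or range.

## Robot

A 6-joint arm with a two-finger parallel gripper is mounted at the origin on the work surface. World frame = base frame: x ahead of the robot, y to its left, z up, the work surface at z = 0. Lengths are in m, angles in rad, forces in N, time in s.
With the tool pointing down it reaches from about 0.4 to 0.825 m from the base axis. Payload 7 kg.
Tool frame: the origin (TCP) lies midway between the tips of the shut fingers; the grasp point (between the pads) lies 19 mm behind it; z points along the fingers, y is the line along which they close (so a half turn about z gives the same grasp; the last joint's range is limited). The gripper opens to 88 mm and grips with 3 to 60 N. Pads are 19 mm wide; open, the fingers measure 130 mm over their backs; the gripper's body (78 mm by 193 mm) begins 47 mm behind the grasp point.
Start: joints at [1.514, 0.359, 0.012, 0, -1.224, -0.288], TCP at [0.228, 0.635, 0.192] pointing down, gripper open.
Joint ranges: [-3.07, 3.07], [-1.43, 2.12], [-1.02, 1.25], [-3.03, 1.67], [-3.05, -0], [-3.03, 3.03]. Speed limits (rad/s): [2.39, 2.39, 3.01, 3.14, 3.14, 3.14].

## Interface

Orientations are given as a 3x3 rotation matrix whose columns are the frame's x, y, z axes.
In Python, from plant import robot gives the robot as it stands.
- The arm moves only by the tool step_arm, never from a script. Its argument "increments" is a list of rows, each an object of numbers: "dx", "dy", "dz": the shift along the tool's x, y, z in mm; "rx", "ry", "rz": the turn, a rotation vector about the tool's x, y, z in rad; "claw": the finger opening in mm, from 0 to 87.6. A call has 1 to 5 rows; each row shifts and turns the commanded pose from where the row before left it, along the tool's axes as they then stand; what a row does not reach is not made up. A row lasts 1/8 s, in which the tool goes at most 62.5 mm and 10.7 degrees, less where a joint would pass 70% of its speed; a pose out of reach is approached as far as the arm can. A call with a gripper value outside its range is refused whole. The fingers move at their own pace and stop on an object; the grip force is fixed at half the most. Time passes only in rows, so rows that do not move let the fingers close. It gives the time, the measured TCP pose, the force, the opening and the grip force at its end, in the units of the state.
- robot.get_state(): the state, without advancing time (a new reading comes with each control period).
- robot.camera(name): name is "scene" or "side" or "wrist"; returns (picture, depth): 384x512x3 uint8, red, green, blue; 384x512 float32, m along the optical axis (not along the pixel's ray), 0 where there is no reading.
- robot.camera_model(name): a dict with "vfov" (degrees; the focal length in pixels is half the picture's height over the tangent of half this angle, whatever the lens; pixels are square), "cx", "cy" (the principal point, pixels), "pose" (4x4, takes a point from camera to world coordinates); the wrist camera has in their place "mount" (4x4, takes a point from camera to tool coordinates, whose origin is the TCP and whose axes are the flange's). Camera axes: x right, y down, z forward; pixel columns grow to the right and rows downward; lengths in m; the calibration is good to about 2 mm. The wrist camera is an equidistant fisheye: a pixel r from the principal point sees the ray r / f radians off the axis. A picture is of the moment at which its call begins: read the wrist's pose just before it. camera_model takes no time and is no camera call.
- robot.sign_off(): hands the job in; it is judged then, once.
Trained networks look in the newest picture that a camera, given by its name, has taken for a name from the list of things; names that differ only in an ending like _2 or _b are one class to them, and where a whole thing is asked for, a point or a joint stands for the part that bears it (a point fixed in the world has none). Each returns a list of dicts, best first, with "score" (0 to 1); they miss things now and then, are a little off and sometimes report something else, mostly with a low value. They report only what shows in the picture. A call takes as long as a camera call.
- robot.masks_of(camera, thing): "pixels" (384x512 bool, what is visible of it) and "uv" ([column, row] in pixels, amid what is visible of it).
- robot.mark_of(camera, thing): "uv" ([column, row] in pixels: a listed point, or the origin of a listed thing).
The state is a dict: "time": time; "qpos": joint angles; "qd": joint speeds; "joint_efforts": joint torques, N m; "tcp_pos": TCP position; "tool_rot": TCP orientation; "contact_force": force on the tool from outside, world axes, zero at the start; "torque": the same for the moment, N m; "finger_gap": opening from 0.0 (shut) to 1.0 (fully open); "grasp_force": force on a finger pad.
Only numpy, scipy, OpenCV 4.12 (cv2) and the standard library are available. Lean on these libraries where they do the work, as an engineer would, in place of code of your own. Each camera call takes 0.05 s, during which the arm holds its last target. There are 200 camera calls.

## Working session

There is one attempt and no reset: what is moved stays moved. The work goes in short steps, Python scripts to look and compute and a tool call to move; the robot and the scene stay as the last step left them, time stands still between calls to the robot, and variables do not carry over. Pictures are saved under pics/ and viewed, at most 11 in all, crops included, and the job is handed in when it is done.

Besides the shell and the picture viewer there is one more tool, called after "Request:" as name(argument=value, ...) on one line, values as JSON. step_arm: Moves the arm, as the interface text tells. Its arguments: {"type":"object","properties":{"increments":{"type":"array"}},"required":["increments"]}

```bash
ls; mkdir -p pics; cat > h.py <<'E'
import numpy as np, cv2
from plant import robot
def model(cam):
    m=robot.camera_model(cam); f=192/np.tan(np.radians(m['vfov'])/2); return m,f
def w(cam,uv,d=None,st=None):
    """ray (origin, dir) in world, dir scaled so optical-axis depth=1 for pinhole"""
    m,f=model(cam); x=(uv[0]-m['cx'])/f; y=(uv[1]-m['cy'])/f
    if cam=='wrist':
        r=np.hypot(x,y); v=np.array([x/r*np.sin(r),y/r*np.sin(r),np.cos(r)]) if r>0 else np.array([0,0,1.])
        v=v/v[2]; T=np.eye(4); T[:3,:3]=st['tool_rot']; T[:3,3]=st['tcp_pos']; T=T@np.array(m['mount'])
    else: v=np.array([x,y,1.]); T=np.array(m['pose'])
    o=T[:3,3]; dr=T[:3,:3]@v
    return (o,dr) if d is None else o+d*dr
def tri(rays):
    A=np.zeros((3,3));b=np.zeros(3)
    for o,d in rays:
        d=d/np.linalg.norm(d);P=np.eye(3)-np.outer(d,d);A+=P;b+=P@o
    p=np.linalg.solve(A,b)
    return p,[np.linalg.norm((np.eye(3)-np.outer(d,d)/(d@d))@(p-o)) for o,d in rays]
E
python3 - <<'E'
from h import *
np.set_printoptions(precision=4,suppress=True)
s=robot.get_state();print(s)
ims=[]
for c in('scene','side'):
    p,d=robot.camera(c); ims.append(p); np.savez('pics/%s0.npz'%c,p=p,d=d)
    print(c,robot.camera_model(c))
    for t in('hook','hook_tip','hook_bend','hook_heel','hook_crown','plate','plate_rivet','rail_bar','rack','rail'):
        for r in robot.mark_of(c,t)[:2]:
            u=np.round(r['uv']).astype(int); dd=d[min(u[1],383),min(u[0],511)]
            print(t,round(r['score'],2),np.round(r['uv'],1),w(c,r['uv'],dd) if dd>0 else None)
print(robot.camera_model('wrist'))
for n,i in zip(('scene','side'),ims): cv2.imwrite('pics/%s0.png'%n,cv2.resize(i[...,::-1],(768,576)))
E
```

```text
pics
{'time': 0.0, 'qpos': array([ 1.5141,  0.3594,  0.011 , -0.0003, -1.2241, -0.2881]), 'qd': array([ 0.0011, -0.0004, -0.0013,  0.0005,  0.    , -0.0012]), 'joint_efforts': array([ -0.0009, -58.2715,  29.3045,   6.997 ,   0.0068,  -0.0002]), 'tcp_pos': array([0.228 , 0.6347, 0.191 ]), 'tool_rot': array([[ 0.9411, -0.3381, -0.0004],
       [-0.3381, -0.9411, -0.0016],
       [ 0.0002,  0.0017, -1.    ]]), 'contact_force': array([ 0.1194, -0.4048,  0.283 ]), 'torque': array([-0.0286,  0.0336, -0.053 ]), 'grasp_force': 0.0, 'finger_gap': 0.9985566744797708}
scene {'vfov': 49.906400420108724, 'cx': 253.20877796658291, 'cy': 190.4429886768216, 'pose': array([[-0.6451,  0.5971, -0.4769,  1.03  ],
       [ 0.7641,  0.4946, -0.4143,  0.4325],
       [-0.0115, -0.6316, -0.7752,  1.0735],
       [ 0.    ,  0.    ,  0.    ,  1.    ]])}
hook 0.73 [270.8 305.9] [0.6695 0.1724 0.0554]
hook 0.48 [182.2 178.8] [ 0.5001 -0.3426  0.0274]
hook_tip 0.58 [197.1 199.3] [ 0.5999 -0.1477  0.1736]
hook_bend 0.61 [195.8 202.6] [ 0.5286 -0.2542 -0.0016]
hook_heel 0.44 [190.2 203. ] [ 0.6249 -0.1478  0.1819]
[... 913 characters left out ...]
3  -0.0012]
hook_heel 0.16 [234.  121.4] [ 0.6081 -0.1807  0.2693]
hook_crown 0.68 [224.3 127.5] [ 0.6105 -0.1324  0.276 ]
plate 0.97 [169.6 249.8] [0.6242 0.1456 0.0583]
plate 0.37 [161.5 266.4] [0.6165 0.1928 0.0476]
plate_rivet 0.82 [166.7 225.4] [0.6481 0.1138 0.1082]
plate_rivet 0.45 [229.7 154.6] [ 0.7335 -0.3523  0.0042]
rail_bar 0.79 [232.6 119.9] [ 0.6101 -0.1768  0.2757]
rack 0.68 [162.  262.5] [0.6188 0.186  0.0542]
{'vfov': 65.70646984690485, 'cx': 259.2301400131995, 'cy': 193.66199299575712, 'mount': array([[ 0.0005, -0.9507, -0.3102,  0.0838],
       [ 1.    ,  0.0003,  0.0006, -0.0001],
       [-0.0005, -0.3102,  0.9507, -0.1924],
       [ 0.    ,  0.    ,  0.    ,  1.    ]])}
```

View pics/scene0.png

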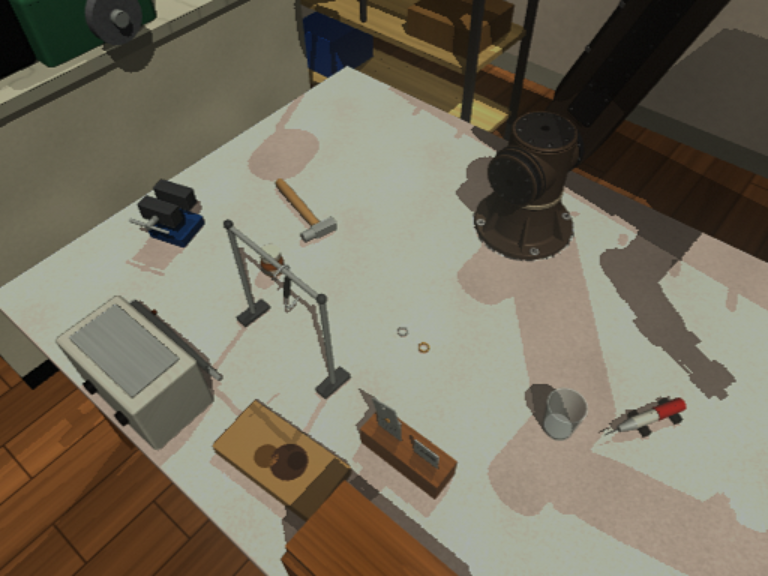

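View pics/side0.png

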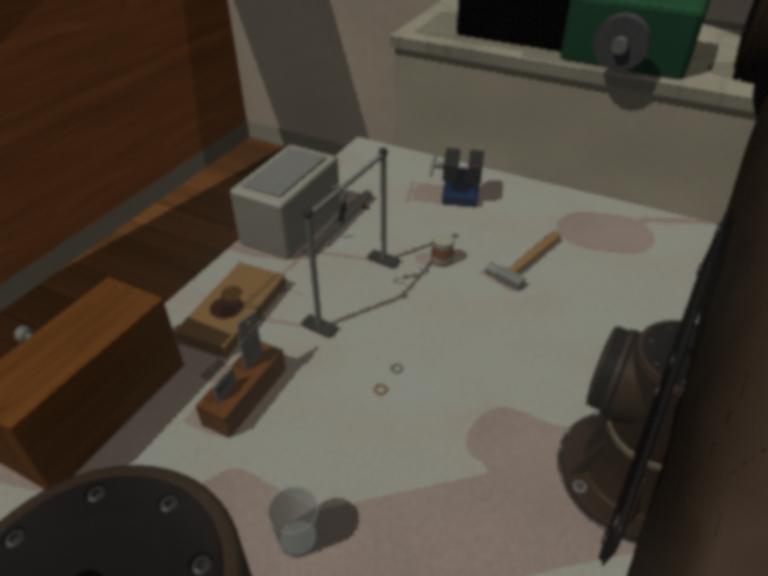

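```bash
python3 - <<'E'
from h import *
np.set_printoptions(precision=4,suppress=True)
S={'crown':((186.8,178.3),(224.3,127.5)),'tip':((197.1,199.3),(233.6,157.2)),'bend':((195.8,202.6),(229.6,155.6)),'heel':((190.2,203),(224.4,154)),'bar':((179.1,172.2),(232.6,119.9)),'rivet':((261.8,277.4),(166.7,225.4)),'rack':((269.8,303.3),(162,262.5))}
for k,(a,b) in S.items(): print(k,*tri([w('scene',a),w('side',b)]))
# bar direction, rack dir from point clouds
for c in('scene','side'):
    d=np.load('pics/%s0.npz'%c)['d']; v,u=np.mgrid[:384,:512]; m,f=model(c)
    P=np.stack([(u-m['cx'])/f*d,(v-m['cy'])/f*d,d],-1)@np.array(m['pose'])[:3,:3].T+np.array(m['pose'])[:3,3]
    np.save('pics/P%s.npy'%c,P); ok=d>0
    b=ok&(P[...,2]>.262)&(P[...,2]<.29)&(abs(P[...,0]-.615)<.06)&(P[...,1]<0)
    q=P[b]; q=q[(q[:,1]>-.29)&(q[:,1]<-.07)]; k=np.polyfit(q[:,1],q[:,0],1); print(c,'bar n',len(q),'x=',k, 'ang',np.degrees(np.arctan(k[0])),q.min(0),q.max(0),np.median(q,0))
    r=ok&(abs(P[...,2]-.055)<.004)&(abs(P[...,0]-.63)<.12)&(abs(P[...,1]-.16)<.15)
    q=P[r]; rect=cv2.minAreaRect(q[:,:2].astype(np.float32)); print('rack',rect,len(q))
    t=ok&(P[...,2]>.075)&(abs(P[...,0]-.63)<.12)&(abs(P[...,1]-.16)<.12); q=P[t]; print('plates',len(q),q.min(0),q.max(0))
    if len(q):
        k=np.polyfit(q[:,1],q[:,0],1);print(k,np.degrees(np.arctan(k[0])),q.mean(0))
E
```

```text
crown [ 0.6173 -0.1492  0.2695] [np.float64(0.005151771488436087), np.float64(0.0051517714884361755)]
tip [ 0.5973 -0.1512  0.1689] [np.float64(0.00047985126684112894), np.float64(0.0004798512668409216)]
bend [ 0.6085 -0.1455  0.1728] [np.float64(0.0024196777855777707), np.float64(0.002419677785577867)]
heel [ 0.6239 -0.1486  0.1762] [np.float64(0.0025487096154450497), np.float64(0.0025487096154450935)]
bar [ 0.6137 -0.1836  0.2717] [np.float64(0.0006704368761074158), np.float64(0.0006704368761073161)]
rivet [0.6442 0.1199 0.1137] [np.float64(0.001853390840854651), np.float64(0.0018533908408547124)]
rack [0.6489 0.1552 0.0062] [np.float64(0.0021966344794607548), np.float64(0.002196634479460848)]
scene bar n 288 x= [0.066  0.6262] ang 3.7739087553556296 [ 0.6017 -0.2897  0.2653] [ 0.633  -0.0711  0.2805] [ 0.6146 -0.1655  0.2747]
rack ((0.6471788883209229, 0.1573110818862915), (0.06186525523662567, 0.17087173461914062), 0.7356836199760437) 1053
plates 308 [0.6434 0.083  0.0751] [0.6562 0.222  0.1598]
[-0.0608  0.6597] -3.4803743253416144 [0.6513 0.1378 0.1106]
side bar n 220 x= [0.0663 0.6216] ang 3.7943160301160392 [ 0.6001 -0.2884  0.2645] [ 0.6326 -0.0703  0.2806] [ 0.61   -0.1628  0.2748]
rack ((0.6469133496284485, 0.15679538249969482), (0.06353208422660828, 0.17221936583518982), 0.6135956048965454) 890
plates 466 [0.6427 0.0825 0.0751] [0.6547 0.2218 0.1592]
[-0.048   0.6551] -2.750156166918395 [0.6486 0.135  0.1099]
```

The scene view shows the hook hanging at about (191,190) in full-size pixels, the tall plate at about (258,280) with its tab tilted, and the short plate nearer the picture's lower right at about (283,300). The side view shows the same layout, with the hook at (228,142) and the plate at (166,228).

```bash
cat >> h.py <<'E'
from scipy.spatial.transform import Rotation as Rn
def toolR(tilt,yaw):
    """z leans 'tilt' deg ahead of straight down, toward heading yaw (deg); camera on the robot's side"""
    s,c=np.sin(np.radians(tilt)),np.cos(np.radians(tilt))
    return Rn.from_euler('z',yaw,degrees=True).as_matrix()@np.array([[-c,0,s],[0,1,0],[-s,0,-c]])
def plan(p,R,goals,mm=55,deg=10.3):
    """goals: list of (pos,R); prints rounded rows"""
    p=np.array(p,float);R=np.array(R);rows=[]
    for g,G in goals:
        n=int(max(1,np.ceil(np.linalg.norm(g-p)*1000/mm),np.ceil(np.degrees(np.linalg.norm(Rn.from_matrix(R.T@G).as_rotvec()))/deg)))
        for k in range(n):
            f=1/(n-k); d=R.T@(g-p)*f*1000; v=Rn.from_matrix(R.T@G).as_rotvec()*f
            d=np.round(d,1);v=np.round(v,3)
            p=p+R@d/1000;R=R@Rn.from_rotvec(v).as_matrix()
            rows.append({a:float(b) for a,b in zip(('dx','dy','dz','rx','ry','rz'),(*d,*v)) if b})
    import json
    for i in range(0,len(rows),5): print(json.dumps(rows[i:i+5]).replace('"','"'))
E
python3 - <<'E'
from h import *
np.set_printoptions(precision=4,suppress=True)
s=robot.get_state()
def down(y): return toolR(0,y)
# yaw of tool x now -19.8 = heading+180 ; heading 160 -> -3.8 through decreasing yaw
A=np.array
plan(s['tcp_pos'],s['tool_rot'],[(A([.31,.55,.28]),down(137)),(A([.40,.40,.36]),down(102)),(A([.45,.20,.38]),down(60)),(A([.47,.0,.37]),down(25)),(A([.549,-.145,.303]),toolR(40,-3.8))])
# tab look
for c in('scene','side'):
    P=np.load('pics/P%s.npy'%c); q=P[(P[...,2]>.115)&(abs(P[...,0]-.65)<.03)&(abs(P[...,1]-.13)<.08)]
    print(c,len(q)); 
    for lo in np.arange(.115,.16,.008):
        k=q[(q[:,2]>=lo)&(q[:,2]<lo+.008)]
        if len(k):print(round(lo,3),k[:,1].min(),k[:,1].max(),k[:,0].mean(),len(k))
E
```

```text
[{"dx": 35.3, "dy": 17.5, "dz": -29.3, "rz": 0.135}, {"dx": 37.3, "dy": 12.6, "dz": -29.4, "rz": 0.135}, {"dx": 38.6, "dy": 7.5, "dz": -29.3, "rz": 0.136}, {"dx": 42.0, "dy": 12.1, "dz": -20.0, "rz": 0.153}, {"dx": 43.4, "dy": 5.5, "dz": -20.0, "rz": 0.153}]
[{"dx": 43.7, "dy": -1.2, "dz": -20.0, "rz": 0.152}, {"dx": 43.1, "dy": -7.8, "dz": -20.0, "rz": 0.153}, {"dx": 41.2, "dy": -1.5, "dz": -4.0, "rz": 0.147}, {"dx": 40.5, "dy": -7.5, "dz": -4.0, "rz": 0.146}, {"dx": 39.0, "dy": -13.3, "dz": -4.0, "rz": 0.147}]
[{"dx": 36.7, "dy": -18.9, "dz": -4.0, "rz": 0.146}, {"dx": 33.5, "dy": -24.0, "dz": -4.0, "rz": 0.147}, {"dx": 40.8, "dy": -29.4, "dz": 2.5, "rz": 0.153}, {"dx": 35.9, "dy": -35.2, "dz": 2.5, "rz": 0.152}, {"dx": 30.1, "dy": -40.2, "dz": 2.5, "rz": 0.153}]
[{"dx": 23.6, "dy": -44.4, "dz": 2.5, "rz": 0.152}, {"dx": -2.1, "dy": -33.0, "dz": 13.4, "rx": 0.035, "ry": -0.137, "rz": 0.096}, {"dx": -3.2, "dy": -32.2, "dz": 14.9, "rx": 0.035, "ry": -0.137, "rz": 0.097}, {"dx": -4.2, "dy": -31.3, "dz": 16.5, "rx": 0.035, "ry": -0.136, "rz": 0.096}, {"dx": -4.8, "dy": -30.2, "dz": 18.
[... 250 characters left out ...]
536722549780617 22
0.131 0.08666486679106178 0.13668276121789524 0.6536429032382732 26
0.139 0.08297363659872986 0.135735016473078 0.6537635577234409 22
0.147 0.08587053902146002 0.1347686043845343 0.6536636675713063 30
0.155 0.12431377536233229 0.13179542657995857 0.6537479392879854 6
side 194
0.115 0.09109268319450803 0.1411874072593955 0.6490886056662971 48
0.123 0.08972869774358638 0.14457694059422377 0.6510053557715618 37
0.131 0.08632838882604099 0.13635535408771315 0.6519182293645354 36
0.139 0.08411840741700882 0.13538711159457106 0.6516619538680472 34
0.147 0.08253255946826277 0.13395204997106114 0.652035184005981 31
0.155 0.11642178350148202 0.13175177291266715 0.6523649377924405 8
```

Request:
step_arm(increments=[{"dx": 35.3, "dy": 17.5, "dz": -29.3, "rz": 0.135, "claw": 87}, {"dx": 37.3, "dy": 12.6, "dz": -29.4, "rz": 0.135}, {"dx": 38.6, "dy": 7.5, "dz": -29.3, "rz": 0.136}, {"dx": 42.0, "dy": 12.1, "dz": -20.0, "rz": 0.153}, {"dx": 43.4, "dy": 5.5, "dz": -20.0, "rz": 0.153}])

```text
schema error: expected keys dx, dy, dz, rx, ry, rz, claw
```

Request:
step_arm(increments=[{"dx": 43.7, "dy": -1.2, "dz": -20.0, "rz": 0.152}, {"dx": 43.1, "dy": -7.8, "dz": -20.0, "rz": 0.153}, {"dx": 41.2, "dy": -1.5, "dz": -4.0, "rz": 0.147}, {"dx": 40.5, "dy": -7.5, "dz": -4.0, "rz": 0.146}, {"dx": 39.0, "dy": -13.3, "dz": -4.0, "rz": 0.147}])

```text
schema error: expected keys dx, dy, dz, rx, ry, rz, claw
```

Request:
step_arm(increments=[{"dx": 36.7, "dy": -18.9, "dz": -4.0, "rz": 0.146}, {"dx": 33.5, "dy": -24.0, "dz": -4.0, "rz": 0.147}, {"dx": 40.8, "dy": -29.4, "dz": 2.5, "rz": 0.153}, {"dx": 35.9, "dy": -35.2, "dz": 2.5, "rz": 0.152}, {"dx": 30.1, "dy": -40.2, "dz": 2.5, "rz": 0.153}])

```text
schema error: expected keys dx, dy, dz, rx, ry, rz, claw
```

All keys are required in every row.

Request:
step_arm(increments=[{"dx": 35.3, "dy": 17.5, "dz": -29.3, "rx": 0, "ry": 0, "rz": 0.135, "claw": 87}, {"dx": 37.3, "dy": 12.6, "dz": -29.4, "rx": 0, "ry": 0, "rz": 0.135, "claw": 87}, {"dx": 38.6, "dy": 7.5, "dz": -29.3, "rx": 0, "ry": 0, "rz": 0.136, "claw": 87}, {"dx": 42, "dy": 12.1, "dz": -20, "rx": 0, "ry": 0, "rz": 0.153, "claw": 87}, {"dx": 43.4, "dy": 5.5, "dz": -20, "rx": 0, "ry": 0, "rz": 0.153, "claw": 87}])

```text
time: 1.72
tcp_pos: [0.3556, 0.4739, 0.3208]
tool_rot: [[0.487, -0.873, 0.0], [-0.873, -0.487, 0.0], [-0.0, -0.0, -1.0]]
contact_force: [-0.1, 0.3, 0.1]
finger_gap: 0.994
grasp_force: 0.0
```

Request:
step_arm(increments=[{"dx": 43.7, "dy": -1.2, "dz": -20, "rx": 0, "ry": 0, "rz": 0.152, "claw": 87}, {"dx": 43.1, "dy": -7.8, "dz": -20, "rx": 0, "ry": 0, "rz": 0.153, "claw": 87}, {"dx": 41.2, "dy": -1.5, "dz": -4, "rx": 0, "ry": 0, "rz": 0.147, "claw": 87}, {"dx": 40.5, "dy": -7.5, "dz": -4, "rx": 0, "ry": 0, "rz": 0.146, "claw": 87}, {"dx": 39, "dy": -13.3, "dz": -4, "rx": 0, "ry": 0, "rz": 0.147, "claw": 87}])

```text
time: 2.35
tcp_pos: [0.4302, 0.2787, 0.3723]
tool_rot: [[-0.234, -0.972, 0.0], [-0.972, 0.234, 0.0], [-0.0, -0.0, -1.0]]
contact_force: [0.4, 0.5, 0.7]
finger_gap: 0.993
grasp_force: 0.0
```

Request:
step_arm(increments=[{"dx": 36.7, "dy": -18.9, "dz": -4, "rx": 0, "ry": 0, "rz": 0.146, "claw": 87}, {"dx": 33.5, "dy": -24, "dz": -4, "rx": 0, "ry": 0, "rz": 0.147, "claw": 87}, {"dx": 40.8, "dy": -29.4, "dz": 2.5, "rx": 0, "ry": 0, "rz": 0.153, "claw": 87}, {"dx": 35.9, "dy": -35.2, "dz": 2.5, "rx": 0, "ry": 0, "rz": 0.152, "claw": 87}, {"dx": 30.1, "dy": -40.2, "dz": 2.5, "rx": 0, "ry": 0, "rz": 0.153, "claw": 87}])

```text
time: 2.98
tcp_pos: [0.4648, 0.0485, 0.3727]
tool_rot: [[-0.834, -0.551, 0.001], [-0.551, 0.834, 0.0], [-0.001, -0.0, -1.0]]
contact_force: [0.7, 0.8, -0.4]
finger_gap: 0.992
grasp_force: 0.0
```

Request:
step_arm(increments=[{"dx": 23.6, "dy": -44.4, "dz": 2.5, "rx": 0, "ry": 0, "rz": 0.152, "claw": 87}, {"dx": -2.1, "dy": -33, "dz": 13.4, "rx": 0.035, "ry": -0.137, "rz": 0.096, "claw": 87}, {"dx": -3.2, "dy": -32.2, "dz": 14.9, "rx": 0.035, "ry": -0.137, "rz": 0.097, "claw": 87}, {"dx": -4.2, "dy": -31.3, "dz": 16.5, "rx": 0.035, "ry": -0.136, "rz": 0.096, "claw": 87}, {"dx": -4.8, "dy": -30.2, "dz": 18.2, "rx": 0.035, "ry": -0.137, "rz": 0.097, "claw": 87}])

```text
time: 3.6
tcp_pos: [0.5336, -0.1167, 0.3175]
tool_rot: [[-0.843, -0.03, 0.538], [-0.039, 0.999, -0.006], [-0.537, -0.026, -0.843]]
contact_force: [-0.2, -1.2, -0.9]
finger_gap: 0.99
grasp_force: 0.0
```

Request:
step_arm(increments=[{"dx": -5.0, "dy": -29.1, "dz": 19.9, "rx": 0.036, "ry": -0.136, "rz": 0.096, "claw": 87}, {"dx": 0, "dy": 0, "dz": 0, "rx": 0, "ry": 0, "rz": 0, "claw": 87}])

```text
time: 3.85
tcp_pos: [0.5429, -0.1469, 0.2962]
tool_rot: [[-0.773, 0.067, 0.631], [0.05, 0.998, -0.046], [-0.633, -0.004, -0.774]]
contact_force: [0.0, -1.1, -0.2]
finger_gap: 0.993
grasp_force: 0.0
```

```bash
cat > look.py <<'E'
from h import *
import sys
np.set_printoptions(precision=4,suppress=True)
st=robot.get_state(); p,d=robot.camera('wrist'); np.savez('pics/%s.npz'%sys.argv[1],p=p,d=d,R=st['tool_rot'],t=st['tcp_pos'])
print(st['time'],st['tcp_pos'],st['contact_force'],st['finger_gap'],st['grasp_force']);print(st['tool_rot'])
for t in sys.argv[2:]:
    for r in robot.mark_of('wrist',t)[:2]:
        u=np.round(r['uv']).astype(int); dd=d[np.clip(u[1],0,383),np.clip(u[0],0,511)]
        print(t,round(r['score'],2),np.round(r['uv'],1),'d',dd,w('wrist',r['uv'],dd,st))
cv2.imwrite('pics/%s.png'%sys.argv[1],cv2.resize(p[...,::-1],(768,576)))
E
python3 look.py w1 hook hook_tip hook_bend hook_heel hook_crown rail_bar
python3 - <<'E'
from h import *
z=np.load('pics/w1.npz'); st=dict(tool_rot=z['R'],tcp_pos=z['t'])
for r in robot.masks_of('wrist','hook')[:1]:
    m=r['pixels']; v,u=np.nonzero(m&(z['d']>0)); q=np.array([w('wrist',(a,b),z['d'][b,a],st) for a,b in zip(u,v)])
    print(r['score'],r['uv'],len(q)); print(np.percentile(q,[2,25,50,75,98],axis=0))
    dark=z['p'][v,u].sum(1)<150; print(dark.sum(),np.percentile(q[dark],[2,50,98],axis=0) if dark.any() else '')
E
```

```text
3.85 [ 0.5429 -0.1469  0.2962] [ 0.035  -1.0959 -0.2149] 0.9929371493820383 0.0
[[-0.7726  0.0675  0.6313]
 [ 0.0499  0.9977 -0.0455]
 [-0.6329 -0.0036 -0.7742]]
hook 0.74 [262.1 187.2] d 0.30437347 [ 0.6075 -0.1483  0.2213]
hook 0.46 [261.  162.4] d 0.3399812 [ 0.6215 -0.1503  0.1775]
hook_tip 0.74 [261.5 142.1] d 0.31633174 [ 0.5912 -0.1479  0.1738]
hook_bend 0.83 [263.2 148.8] d 0.33611822 [ 0.6102 -0.1471  0.1667]
hook_heel 0.78 [261.8 161.3] d 0.33909467 [ 0.6202 -0.1493  0.1769]
hook_crown 0.96 [263.  236.9] d 0.27443004 [ 0.6078 -0.1475  0.2769]
hook_crown 0.57 [263.  147.5] d 0.33331993 [ 0.6073 -0.1472  0.1674]
rail_bar 0.94 [236.  232.7] d 0.27823028 [ 0.6074 -0.173   0.2721]
0.73 [263.7, 186.9] 572
[[ 0.59921961 -0.15285128  0.16587929]
 [ 0.60381567 -0.1493977   0.20197953]
 [ 0.60670211 -0.14796048  0.22439631]
 [ 0.61128581 -0.14633978  0.24220394]
 [ 0.62211084 -0.14332366  0.27614943]]
262 [[ 0.60225627 -0.15230266  0.20094939]
 [ 0.60622057 -0.14827986  0.22746407]
 [ 0.61239153 -0.1433058   0.24296818]]
```

View pics/w1.png

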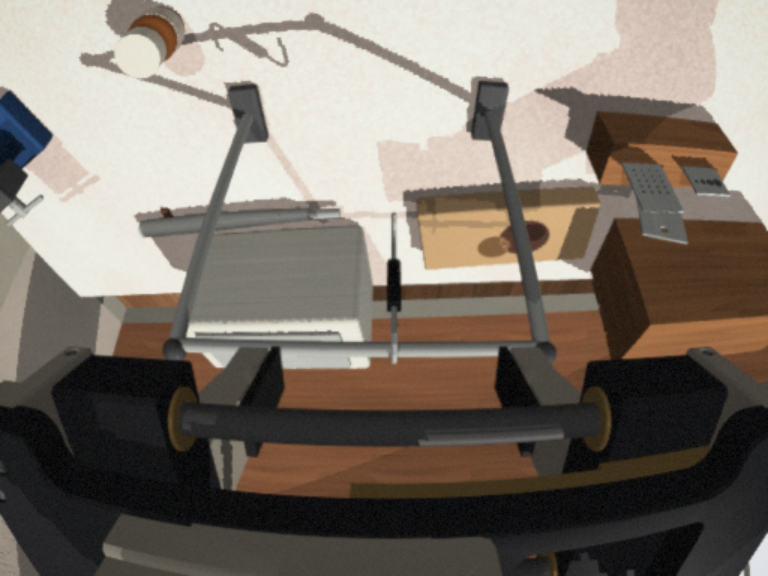

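The wrist view shows the hook between the fingers: crown at (263,237), sleeve at (262,187), tip at (261,142) in raw pixels. The tab's hole shows at about (443,153).

Request:
step_arm(increments=[{"dx": -7, "dy": 3.7, "dz": 25, "rx": 0, "ry": 0, "rz": 0, "claw": 87}, {"dx": 0, "dy": 0, "dz": 35, "rx": 0, "ry": 0, "rz": 0, "claw": 87}, {"dx": 0, "dy": 0, "dz": 25, "rx": 0, "ry": 0, "rz": 0, "claw": 60}, {"dx": 0, "dy": 0, "dz": 0, "rx": 0, "ry": 0, "rz": 0, "claw": 60}])

```text
time: 4.75
tcp_pos: [0.6088, -0.1456, 0.2403]
tool_rot: [[-0.769, 0.065, 0.636], [0.048, 0.998, -0.044], [-0.637, -0.003, -0.771]]
contact_force: [-0.0, -0.6, -0.3]
finger_gap: 0.825
grasp_force: 0.0
```

```bash
python3 look.py w2 hook hook_tip hook_bend hook_heel hook_crown
```

```text
4.75 [ 0.6088 -0.1456  0.2403] [-0.0495 -0.5838 -0.3294] 0.8246356639360023 0.0
[[-0.7692  0.0655  0.6356]
 [ 0.0484  0.9979 -0.0441]
 [-0.6371 -0.0032 -0.7707]]
hook 0.78 [256.7 202.2] d 0.21635926 [ 0.6064 -0.1471  0.2239]
hook_bend 0.86 [259.9 145.8] d 0.4975197 [ 0.7966 -0.1572 -0.0005]
hook_heel 0.83 [256.9 164.9] d 0.25358304 [ 0.6212 -0.1483  0.1779]
hook_crown 0.77 [256.2 274.5] d 0.090800464 [ 0.511  -0.1397  0.3075]
hook_crown 0.46 [217.6 266.5] d 0.19258434 [ 0.6074 -0.1729  0.2724]
```

```bash
cat > go.py <<'E'
from h import *
import sys
np.set_printoptions(precision=4,suppress=True)
# target TCP xyz as args -> tool-frame mm
s=robot.get_state(); print(s['time'],s['tcp_pos'],'qd',np.abs(s['qd']).max(),s['qpos'])
if len(sys.argv)>3: print((s['tool_rot'].T@(np.array(sys.argv[1:4],float)-s['tcp_pos']))*1000)
E
python3 go.py .6217 -.1486 .2111
```

```text
5.05 [ 0.6091 -0.1448  0.2442] qd 0.005846147557336216 [ 0.0766 -0.1375 -0.8938  0.6459 -0.1527 -2.3188]
[11.4557 -2.9619 33.6195]
```

Request:
step_arm(increments=[{"dx": 11.5, "dy": -3, "dz": 15, "rx": 0, "ry": 0, "rz": 0, "claw": 60}, {"dx": 0, "dy": 0, "dz": 18.5, "rx": 0, "ry": 0, "rz": 0, "claw": 50}, {"dx": 0, "dy": 0, "dz": 0, "rx": 0, "ry": 0, "rz": 0, "claw": 40}, {"dx": 0, "dy": 0, "dz": 0, "rx": 0, "ry": 0, "rz": 0, "claw": 30}])

```text
time: 5.55
tcp_pos: [0.6217, -0.1531, 0.2204]
tool_rot: [[-0.77, 0.063, 0.635], [0.049, 0.998, -0.04], [-0.636, 0.001, -0.772]]
contact_force: [0.5, -0.4, -0.0]
finger_gap: 0.404
grasp_force: 0.0
```

```bash
python3 look.py w3 hook hook_tip hook_bend hook_heel rail_bar; python3 - <<'E'
from h import *
P=np.load('pics/Pscene.npy'); q=P[(P[...,0]>.68)&(P[...,0]<.85)&(P[...,1]>-.05)&(P[...,1]<.3)&(P[...,2]>.03)]
print(len(q),q.min(0),q.max(0))
for y in np.arange(-.05,.3,.05):
    k=q[(q[:,1]>=y)&(q[:,1]<y+.05)]
    if len(k): print(round(y,2),k[:,0].min(),k[:,2].max())
E
```

```text
5.55 [ 0.6217 -0.1531  0.2204] [ 0.4723 -0.3883 -0.0138] 0.40358813416031664 0.0
[[-0.7703  0.0633  0.6346]
 [ 0.0495  0.998  -0.0396]
 [-0.6358  0.0009 -0.7718]]
hook 0.63 [268.4 216.2] d 0.19696604 [ 0.6081 -0.1459  0.2218]
hook_tip 0.72 [263. 145.] d 0.20912746 [ 0.5915 -0.1482  0.1736]
hook_tip 0.5 [487.  138.1] d 0.27685934 [0.6484 0.1168 0.1108]
hook_bend 0.79 [261.3 158.4] d 0.49509338 [ 0.8189 -0.1616 -0.0011]
hook_heel 0.93 [263.8 174.9] d 0.23102508 [ 0.6207 -0.1492  0.1786]
3908 [ 0.73510684 -0.04994638  0.0300081 ] [0.84998056 0.29997199 0.17636761]
-0.05 0.7427924804771256 0.03869122138984582
0.0 0.7393894349814438 0.037959924880667906
0.05 0.7351068370841323 0.037637910405698305
0.1 0.7385642730739135 0.1690163736272975
0.15 0.7944709039158222 0.1763676109379575
0.2 0.7942377394485884 0.1756742233924654
0.25 0.7941110651712441 0.17448695396697056
```

View pics/w3.png

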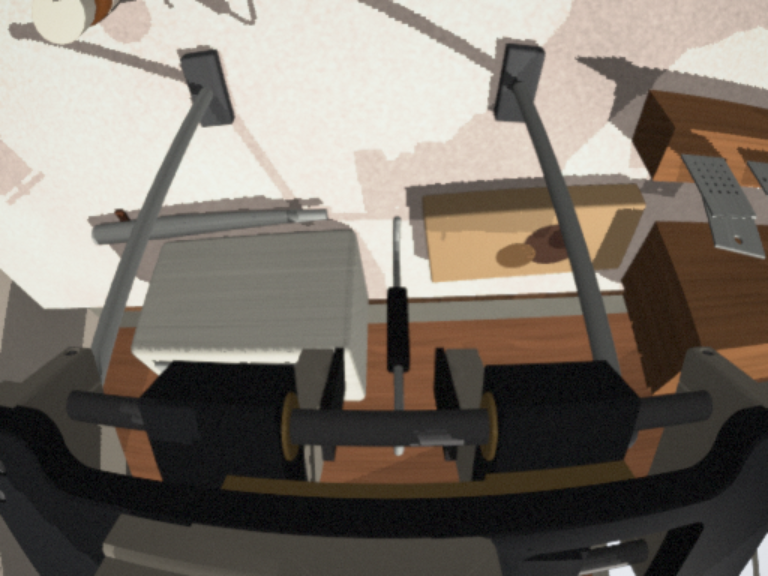

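The wrist view shows the black sleeve at (398,330) (768-wide), a little right of the middle of the fingers (389), while the arm is still settling.

```bash
python3 go.py .6217 -.1486 .2111; python3 -c "
from h import *
s=robot.get_state();print(s['tool_rot'])"
```

```text
5.85 [ 0.6213 -0.1527  0.2201] qd 0.005160143319631346 [-0.0576 -0.0772 -0.9575  0.9238 -0.0031 -2.4985]
[5.5787 4.0851 7.0061]
[[-7.70619342e-01  6.22102858e-02  6.34252087e-01]
 [ 4.84088256e-02  9.98062890e-01 -3.90775227e-02]
 [-6.35454495e-01  5.89503893e-04 -7.72138095e-01]]
```

Request:
step_arm(increments=[{"dx": 0, "dy": 0, "dz": 0, "rx": 0, "ry": 0.115, "rz": 0, "claw": 35}, {"dx": 5.9, "dy": 4.1, "dz": 4.9, "rx": 0, "ry": 0, "rz": 0, "claw": 35}, {"dx": 0, "dy": 0, "dz": 0, "rx": 0, "ry": 0, "rz": 0, "claw": 35}, {"dx": 0, "dy": 0, "dz": 0, "rx": 0, "ry": 0, "rz": 0, "claw": 35}])

```text
time: 6.35
tcp_pos: [0.6283, -0.1796, 0.2245]
tool_rot: [[-0.784, 0.095, 0.613], [0.051, 0.995, -0.088], [-0.618, -0.038, -0.785]]
contact_force: [-2.9, 4.6, -4.4]
finger_gap: 0.397
grasp_force: 2.8
```

```bash
python3 go.py .6193 -.1485 .2128; python3 look.py w4 hook hook_tip hook_heel;  python3 go.py .6193 -.1485 .2128
```

```text
6.35 [ 0.6283 -0.1796  0.2245] qd 0.004151582341503935 [-0.0231 -0.0575 -0.8905  0.7943 -0.1044 -2.3954]
[15.846  30.559   0.8964]
6.35 [ 0.6283 -0.1796  0.2245] [-2.9397  4.5578 -4.4133] 0.39715637690140465 2.800168942194432
[[-0.7843  0.0948  0.6131]
 [ 0.0511  0.9948 -0.0885]
 [-0.6183 -0.0381 -0.785 ]]
hook 0.87 [302.7 202.3] d 0.18777514 [ 0.6042 -0.1493  0.2224]
hook_tip 0.86 [301.3 136.2] d 0.20261188 [ 0.5912 -0.1483  0.1764]
hook_heel 0.69 [323.8 165. ] d 0.2165461 [ 0.6149 -0.1315  0.1834]
hook_heel 0.68 [298.7 135.2] d 0.20373005 [ 0.5915 -0.15    0.175 ]
6.55 [ 0.6283 -0.1796  0.2245] qd 0.0006801887293821346 [-0.0232 -0.0576 -0.8906  0.7944 -0.1043 -2.3959]
[15.8517 30.5619  0.9084]
```

Request:
step_arm(increments=[{"dx": 0, "dy": 12, "dz": 0, "rx": 0, "ry": 0, "rz": 0, "claw": 50}, {"dx": 0, "dy": 12, "dz": 0, "rx": 0, "ry": 0, "rz": 0, "claw": 70}, {"dx": 0, "dy": 0, "dz": 0, "rx": 0, "ry": 0, "rz": 0, "claw": 80}, {"dx": 0, "dy": 0, "dz": 0, "rx": 0, "ry": 0, "rz": 0, "claw": 80}])

```text
time: 7.05
tcp_pos: [0.6303, -0.1573, 0.2238]
tool_rot: [[-0.784, 0.098, 0.613], [0.053, 0.994, -0.091], [-0.619, -0.038, -0.785]]
contact_force: [-4.7, -3.4, -4.6]
finger_gap: 0.79
grasp_force: 3.4
```

```bash
python3 look.py w5 hook hook_tip hook_heel hook_crown;  python3 go.py .6193 -.1485 .2128
```

```text
7.05 [ 0.6303 -0.1573  0.2238] [-4.7346 -3.4476 -4.5808] 0.7895186934770507 3.4086046367883682
[[-0.7839  0.0978  0.6131]
 [ 0.0532  0.9945 -0.0905]
 [-0.6186 -0.0383 -0.7848]]
hook 0.71 [244.3 207.7] d 0.19278732 [ 0.6088 -0.1647  0.2234]
hook_tip 0.91 [226.4 146.8] d 0.21612094 [ 0.6023 -0.1805  0.1748]
hook_tip 0.26 [242.9 208. ] d 0.19171233 [ 0.6079 -0.1654  0.2241]
hook_heel 0.62 [255.6 166.1] d 0.23295149 [ 0.6254 -0.1613  0.1752]
7.3 [ 0.6302 -0.1578  0.2239] qd 0.001198625996524381 [-0.1294 -0.0644 -0.9625  1.1952 -0.0127 -2.7181]
[15.8929  8.6191  1.1327]
```

View pics/w5.png

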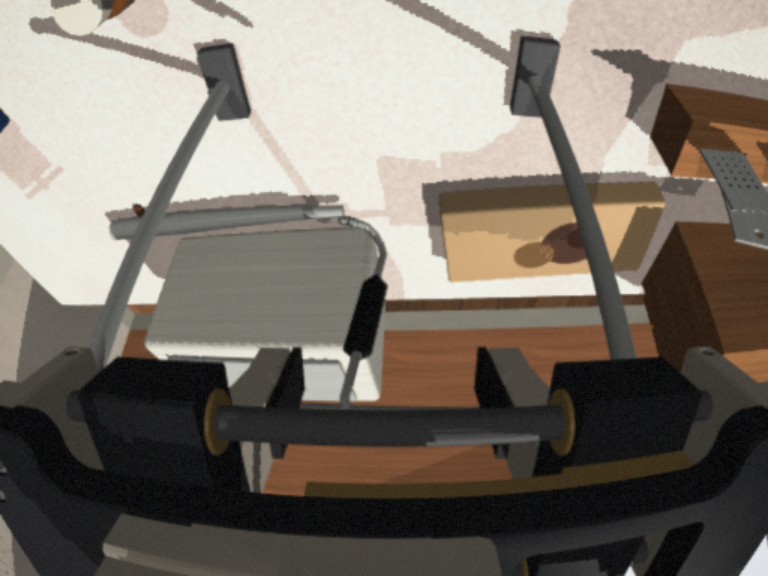

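The wrist view shows the hook swung sideways on the bar: sleeve at (367,315), tip at about (340,215) in the 768-wide picture. The wrist ran into the joint-5 limit, so I am backing off and coming again with less tilt.

Request:
step_arm(increments=[{"dx": 9, "dy": 0, "dz": -5, "rx": 0, "ry": 0, "rz": 0, "claw": 80}, {"dx": 3, "dy": 0, "dz": -15, "rx": 0, "ry": 0, "rz": 0, "claw": 80}, {"dx": 0, "dy": 0, "dz": -30, "rx": 0, "ry": 0, "rz": 0, "claw": 85}, {"dx": 0, "dy": 0, "dz": -40, "rx": 0, "ry": 0, "rz": 0, "claw": 87}, {"dx": 0, "dy": 0, "dz": 0, "rx": 0, "ry": 0, "rz": 0, "claw": 87}])

```text
time: 7.92
tcp_pos: [0.5724, -0.1481, 0.2945]
tool_rot: [[-0.774, 0.096, 0.626], [0.051, 0.995, -0.09], [-0.631, -0.038, -0.775]]
contact_force: [0.5, -0.0, 0.8]
finger_gap: 0.99
grasp_force: 0.0
```

```bash
python3 go.py; python3 look.py w6 hook hook_tip hook_bend hook_heel hook_crown rail_bar;  python3 go.py; python3 - <<'E'
from h import *
s=robot.get_state(); R=toolR(30,-3.8); z=R[:,2]
print(s['tool_rot']); 
plan(s['tcp_pos'],s['tool_rot'],[(np.array([.609,-.150,.2287])-z*.100,R)])
E
```

```text
7.925 [ 0.5724 -0.1481  0.2945] qd 0.06544649247413682 [ 0.1765 -0.259  -0.8266  0.5398 -0.3958 -2.2666]
7.925 [ 0.5724 -0.1481  0.2945] [ 0.5031 -0.0323  0.8089] 0.9902929725404765 0.0
[[-0.7741  0.0959  0.6257]
 [ 0.0507  0.9947 -0.0896]
 [-0.631  -0.0377 -0.7749]]
hook 0.65 [254.  170.6] d 0.27492315 [ 0.6033 -0.1583  0.2233]
hook_tip 0.87 [244.5 124.8] d 0.5317612 [ 0.7587 -0.2039 -0.0027]
hook_bend 0.64 [258.5 127.8] d 0.30558383 [ 0.6034 -0.1564  0.1667]
hook_bend 0.37 [470.8  86.4] d 0.34660968 [0.618  0.1574 0.0554]
hook_heel 0.93 [265.5 141.7] d 0.30788946 [ 0.6139 -0.1496  0.1773]
hook_crown 0.77 [249.9 226.4] d 0.25292662 [ 0.6115 -0.1602  0.2768]
rail_bar 0.96 [235.  217.7] d 0.2529734 [ 0.6063 -0.1727  0.271 ]
8.275 [ 0.571  -0.1504  0.2876] qd 0.003464041658531621 [ 0.1723 -0.2508 -0.8315  0.5427 -0.394  -2.2686]
[[-0.78077416  0.09883248  0.6169472 ]
 [ 0.05169492  0.99424319 -0.09385157]
 [-0.62267114 -0.04138384 -0.78138853]]
[{"dx": -7.7, "dy": 1.3, "dz": -29.3, "rx": -0.053, "ry": 0.149, "rz": -0.004}]
```

View pics/w6.png

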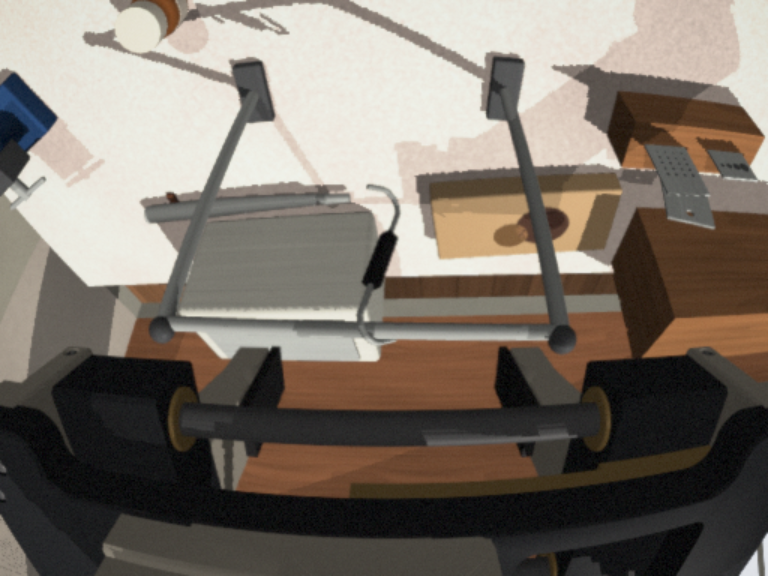

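The wrist view shows the hook yawed about 35° on the bar: tip at (370,187), sleeve at (379,260), crown at (375,340) in the 768-wide picture. I will square it up by closing the fingers gently on its flat lower bend, then grip the sleeve.

Request:
step_arm(increments=[{"dx": 15.5, "dy": -1.5, "dz": 14, "rx": -0.026, "ry": 0.075, "rz": -0.002, "claw": 87}, {"dx": 15, "dy": -1.5, "dz": 15.5, "rx": -0.027, "ry": 0.074, "rz": -0.002, "claw": 87}, {"dx": 0, "dy": 0, "dz": 0, "rx": 0, "ry": 0, "rz": 0, "claw": 87}, {"dx": 0, "dy": 0, "dz": 0, "rx": 0, "ry": 0, "rz": 0, "claw": 87}])

```text
time: 8.78
tcp_pos: [0.5637, -0.1542, 0.2465]
tool_rot: [[-0.864, 0.066, 0.5], [0.057, 0.998, -0.034], [-0.501, -0.0, -0.866]]
contact_force: [1.4, 0.0, 0.3]
finger_gap: 0.992
grasp_force: 0.0
```

```bash
sleep 0; python3 look.py w7 hook hook_tip hook_bend hook_heel hook_crown; python3 go.py .6135 -.1578 .1596; python3 -c "
from h import *
print(robot.get_state()['tool_rot'])
z=np.load('pics/w7.npz'); st=dict(tool_rot=z['R'],tcp_pos=z['t'])
m=robot.masks_of('wrist','hook')[0]['pixels']; v,u=np.nonzero(m&(z['d']>0)); q=np.array([w('wrist',(a,b),z['d'][b,a],st) for a,b in zip(u,v)])
q=q[(q[:,0]<.65)]
for lo in np.arange(.16,.285,.01):
    k=q[(q[:,2]>=lo)&(q[:,2]<lo+.01)]
    if len(k): print(round(lo,2),len(k),k[:,:2].min(0),k[:,:2].max(0))
"
```

```text
8.775 [ 0.5637 -0.1542  0.2465] [1.4369 0.017  0.2598] 0.9917067969083763 0.0
[[-0.8636  0.0665  0.4997]
 [ 0.0573  0.9978 -0.0337]
 [-0.5009 -0.0005 -0.8655]]
hook 0.79 [254.4 230.9] d 0.25742432 [ 0.6064 -0.1609  0.2226]
hook_tip 0.74 [239.1 183.9] d 0.28205022 [ 0.5959 -0.1752  0.1752]
hook_bend 0.7 [251.5 188.1] d 0.29910266 [ 0.6117 -0.1649  0.1665]
hook_heel 0.91 [261.5 201.7] d 0.57438606 [ 0.8307 -0.1673 -0.0021]
9.075 [ 0.5636 -0.1535  0.2473] qd 0.004278100605943978 [ 0.1392 -0.1514 -0.6487  0.1905 -0.5651 -1.9097]
[  0.661   -1.1142 101.0263]
[[-8.63165837e-01  6.50488180e-02  5.00712882e-01]
 [ 5.65093644e-02  9.97881967e-01 -3.22222379e-02]
 [-5.01748373e-01  4.81831753e-04 -8.65013490e-01]]
0.16 60 [ 0.60111031 -0.17038849] [ 0.61932764 -0.15785842]
0.17 64 [ 0.59584036 -0.17671741] [ 0.62180076 -0.15591137]
0.18 22 [ 0.61756037 -0.15971188] [ 0.62140377 -0.15592012]
0.19 20 [ 0.6109536  -0.16502459] [ 0.61889308 -0.15767699]
0.2 99 [ 0.60883321 -0.16758083] [ 0.61687288 -0.1547661 ]
0.21 109 [ 0.60633913 -0.16881304] [ 0.61537095 -0.15567775]
0.22 120 [ 0.60455215 -0.17025865] [ 0.61404286 -0.15727633]
0.23 126 [ 0.60214982 -0.17167694] [ 0.61142928 -0.15887413]
0.24 107 [ 0.60223414 -0.17123043] [ 0.61121352 -0.16036739]
0.25 48 [ 0.60195657 -0.17034754] [ 0.6054406  -0.16575884]
0.26 27 [ 0.60064376 -0.17078222] [ 0.60330835 -0.16693146]
```

Request:
step_arm(increments=[{"dx": -1.8, "dy": -7.7, "dz": 25, "rx": 0, "ry": 0, "rz": 0, "claw": 87}, {"dx": 0, "dy": 0, "dz": 40, "rx": 0, "ry": 0, "rz": 0, "claw": 87}, {"dx": 0, "dy": 0, "dz": 38.5, "rx": 0, "ry": 0, "rz": 0, "claw": 80}, {"dx": 0, "dy": 0, "dz": 0, "rx": 0, "ry": 0, "rz": 0, "claw": 60}, {"dx": 0, "dy": 0, "dz": 0, "rx": 0, "ry": 0, "rz": 0, "claw": 45}])

```text
time: 9.75
tcp_pos: [0.6166, -0.1646, 0.159]
tool_rot: [[-0.863, 0.065, 0.5], [0.057, 0.998, -0.032], [-0.501, 0.0, -0.865]]
contact_force: [-0.5, -0.0, -0.2]
finger_gap: 0.743
grasp_force: 0.0
```

```bash
python3 look.py w8 hook hook_tip hook_heel; python3 go.py .6165 -.1646 .1586
```

```text
9.75 [ 0.6166 -0.1646  0.159 ] [-0.4582 -0.0176 -0.1621] 0.7431646113746166 0.0
[[-0.8634  0.0651  0.5003]
 [ 0.0565  0.9979 -0.0323]
 [-0.5013  0.0004 -0.8653]]
hook 0.75 [264.8 302.2] d 0.16189073 [ 0.6086 -0.1606  0.2209]
hook_tip 0.71 [239.1 225. ] d 0.18569152 [ 0.5971 -0.1757  0.1736]
hook_tip 0.36 [271.1 247.7] d 0.19927995 [ 0.6198 -0.1565  0.1772]
hook_heel 0.83 [269.9 247.2] d 0.19924681 [ 0.6195 -0.1573  0.1769]
9.95 [ 0.617  -0.1644  0.1601] qd 0.004334975638465858 [ 0.0852  0.0418 -0.7149  0.2545 -0.3005 -1.9449]
[ 1.1989 -0.1908  1.057 ]
```

Request:
step_arm(increments=[{"dx": 0, "dy": 0, "dz": 0, "rx": 0, "ry": 0, "rz": 0, "claw": 30}, {"dx": 0, "dy": 0, "dz": 0, "rx": 0, "ry": 0, "rz": 0, "claw": 25}, {"dx": 0, "dy": 0, "dz": 0, "rx": 0, "ry": 0, "rz": 0, "claw": 20}, {"dx": 0, "dy": 0, "dz": 0, "rx": 0, "ry": 0, "rz": 0, "claw": 15}, {"dx": 0, "dy": 0, "dz": 0, "rx": 0, "ry": 0, "rz": 0, "claw": 12}])

```text
time: 10.58
tcp_pos: [0.6166, -0.1646, 0.1582]
tool_rot: [[-0.864, 0.065, 0.5], [0.057, 0.998, -0.032], [-0.501, 0.001, -0.866]]
contact_force: [-0.1, 0.5, -0.8]
finger_gap: 0.147
grasp_force: 0.0
```

Request:
step_arm(increments=[{"dx": 0, "dy": 0, "dz": 0, "rx": 0, "ry": 0, "rz": 0, "claw": 9}, {"dx": 0, "dy": 0, "dz": 0, "rx": 0, "ry": 0, "rz": 0, "claw": 7}, {"dx": 0, "dy": 0, "dz": 0, "rx": 0, "ry": 0, "rz": 0, "claw": 5}, {"dx": 0, "dy": 0, "dz": 0, "rx": 0, "ry": 0, "rz": 0, "claw": 5}, {"dx": 0, "dy": 0, "dz": 0, "rx": 0, "ry": 0, "rz": 0, "claw": 5}])

```text
time: 11.2
tcp_pos: [0.6166, -0.1646, 0.1583]
tool_rot: [[-0.864, 0.065, 0.5], [0.057, 0.998, -0.032], [-0.501, 0.001, -0.865]]
contact_force: [-0.4, 0.5, 0.6]
finger_gap: 0.058
grasp_force: 0.0
```

```bash
python3 look.py w9 hook hook_tip hook_heel; python3 go.py
```

```text
11.2 [ 0.6166 -0.1646  0.1583] [-0.4023  0.4922  0.5919] 0.0581535521690151 0.0
[[-0.8636  0.0652  0.5   ]
 [ 0.0568  0.9979 -0.0321]
 [-0.501   0.0006 -0.8654]]
hook 0.91 [263.7 301.1] d 0.16042951 [ 0.6067 -0.1612  0.2203]
hook_tip 0.85 [241.1 223.5] d 0.1837284 [ 0.5949 -0.1742  0.1734]
hook_heel 0.58 [262.2 302.2] d 0.15871403 [ 0.6054 -0.162   0.2215]
11.4 [ 0.6166 -0.1646  0.1583] qd 0.0018875845698916353 [ 0.085   0.0444 -0.7157  0.2547 -0.2999 -1.9452]
```

View pics/w9.png

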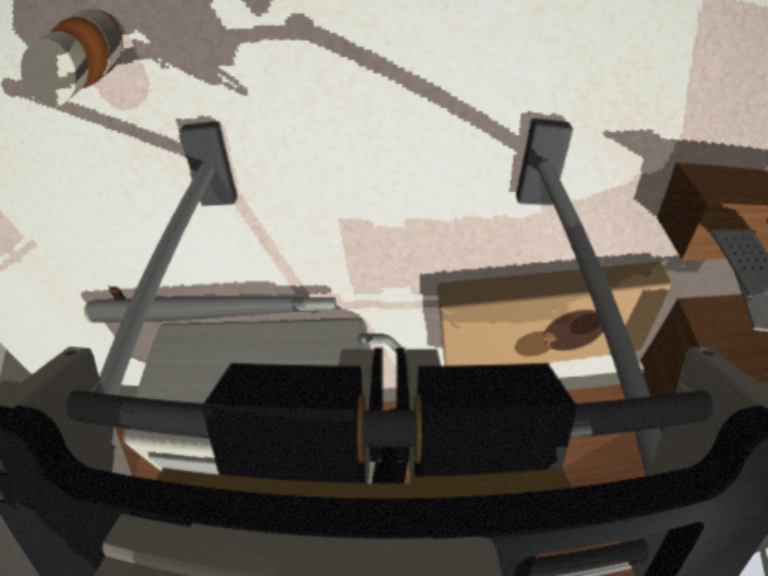

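The wrist view shows the fingers shut on the lower bend, but the tail's end at (362,338) sits just outside the left pad's edge. I will shift about 9 mm toward the tail and close again.

Request:
step_arm(increments=[{"dx": 0, "dy": 0, "dz": 0, "rx": 0, "ry": 0, "rz": 0, "claw": 25}, {"dx": 0, "dy": 0, "dz": 0, "rx": 0, "ry": 0, "rz": 0, "claw": 45}, {"dx": 0, "dy": 0, "dz": 0, "rx": 0, "ry": 0, "rz": 0, "claw": 45}, {"dx": 10, "dy": 0.5, "dz": 3, "rx": 0, "ry": 0, "rz": 0, "claw": 45}, {"dx": 0, "dy": 0, "dz": 0, "rx": 0, "ry": 0, "rz": 0, "claw": 45}])

```text
time: 12.02
tcp_pos: [0.6079, -0.1637, 0.1493]
tool_rot: [[-0.865, 0.065, 0.498], [0.057, 0.998, -0.032], [-0.499, 0.0, -0.866]]
contact_force: [0.4, -0.0, 0.2]
finger_gap: 0.502
grasp_force: 0.0
```

Request:
step_arm(increments=[{"dx": 0, "dy": 0, "dz": 0, "rx": 0, "ry": 0, "rz": 0, "claw": 35}, {"dx": 0, "dy": 0, "dz": 0, "rx": 0, "ry": 0, "rz": 0, "claw": 30}, {"dx": 0, "dy": 0, "dz": 0, "rx": 0, "ry": 0, "rz": 0, "claw": 24}, {"dx": 0, "dy": 0, "dz": 0, "rx": 0, "ry": 0, "rz": 0, "claw": 18}, {"dx": 0, "dy": 0, "dz": 0, "rx": 0, "ry": 0, "rz": 0, "claw": 14}])

```text
time: 12.65
tcp_pos: [0.6096, -0.1636, 0.1507]
tool_rot: [[-0.864, 0.065, 0.5], [0.057, 0.998, -0.032], [-0.501, 0.001, -0.865]]
contact_force: [0.1, 0.6, 0.1]
finger_gap: 0.174
grasp_force: 0.0
```

Request:
step_arm(increments=[{"dx": 0, "dy": 0, "dz": 0, "rx": 0, "ry": 0, "rz": 0, "claw": 10}, {"dx": 0, "dy": 0, "dz": 0, "rx": 0, "ry": 0, "rz": 0, "claw": 8}, {"dx": 0, "dy": 0, "dz": 0, "rx": 0, "ry": 0, "rz": 0, "claw": 5}, {"dx": 0, "dy": 0, "dz": 0, "rx": 0, "ry": 0, "rz": 0, "claw": 3}, {"dx": 0, "dy": 0, "dz": 0, "rx": 0, "ry": 0, "rz": 0, "claw": 3}])

```text
time: 13.28
tcp_pos: [0.6095, -0.1636, 0.1507]
tool_rot: [[-0.864, 0.065, 0.5], [0.057, 0.998, -0.032], [-0.501, 0.001, -0.865]]
contact_force: [0.1, -0.5, 0.2]
finger_gap: 0.039
grasp_force: 0.0
```

```bash
python3 look.py w10 hook hook_tip hook_heel; python3 go.py; python3 -c "
from h import *
z=np.load('pics/w10.npz'); st=dict(tool_rot=z['R'],tcp_pos=z['t'])
m=robot.masks_of('wrist','hook')[0]['pixels']; v,u=np.nonzero(m&(z['d']>0)); q=np.array([w('wrist',(a,b),z['d'][b,a],st) for a,b in zip(u,v)])
q=q[(q[:,0]<.65)]
for lo in np.arange(.16,.285,.01):
    k=q[(q[:,2]>=lo)&(q[:,2]<lo+.01)]
    if len(k): print(round(lo,2),len(k),k[:,:2].min(0),k[:,:2].max(0))
"
```

```text
13.275 [ 0.6095 -0.1636  0.1507] [ 0.1118 -0.5055  0.1611] 0.03906162768842187 0.0
[[-0.8636  0.0653  0.5   ]
 [ 0.0568  0.9979 -0.0321]
 [-0.501   0.0007 -0.8654]]
hook 0.81 [262.4 318.8] d 0.15922682 [ 0.6058 -0.1613  0.2214]
13.475 [ 0.6095 -0.1636  0.1507] qd 0.0015705257882765197 [ 0.0852  0.0415 -0.75    0.2835 -0.2697 -1.9754]
0.16 46 [ 0.6063392  -0.16489312] [ 0.61478072 -0.16155865]
0.2 32 [ 0.60856491 -0.16491608] [ 0.61219305 -0.16166883]
0.21 235 [ 0.60561899 -0.16890632] [ 0.61295204 -0.15708811]
0.22 86 [ 0.5763167  -0.16902076] [ 0.61205942 -0.15718913]
```

Request:
step_arm(increments=[{"dx": 0, "dy": 0, "dz": 0, "rx": 0, "ry": 0, "rz": 0, "claw": 7}, {"dx": 0, "dy": 0, "dz": 0, "rx": 0, "ry": 0, "rz": 0, "claw": 15}, {"dx": 0, "dy": 0, "dz": 0, "rx": 0, "ry": 0, "rz": 0, "claw": 40}, {"dx": 0, "dy": 0, "dz": -15, "rx": 0, "ry": 0, "rz": 0, "claw": 60}, {"dx": 0, "dy": 0, "dz": -35, "rx": 0, "ry": 0, "rz": 0, "claw": 60}])

```text
time: 14.15
tcp_pos: [0.5835, -0.1621, 0.1925]
tool_rot: [[-0.865, 0.065, 0.497], [0.057, 0.998, -0.032], [-0.498, 0.0, -0.867]]
contact_force: [0.8, -0.4, 0.6]
finger_gap: 0.45
grasp_force: 0.0
```

Request:
step_arm(increments=[{"dx": 0, "dy": 0, "dz": -40, "rx": 0, "ry": 0, "rz": 0, "claw": 60}, {"dx": -19, "dy": 0, "dz": 0, "rx": 0, "ry": 0, "rz": 0, "claw": 60}, {"dx": -19.6, "dy": 0, "dz": 0, "rx": 0, "ry": 0, "rz": 0, "claw": 60}, {"dx": 0, "dy": 0, "dz": 10, "rx": 0, "ry": 0, "rz": 0, "claw": 60}, {"dx": 0, "dy": 0, "dz": 0, "rx": 0, "ry": 0, "rz": 0, "claw": 60}])

```text
time: 14.78
tcp_pos: [0.6017, -0.1633, 0.2369]
tool_rot: [[-0.865, 0.066, 0.497], [0.057, 0.998, -0.032], [-0.498, 0.001, -0.867]]
contact_force: [0.1, 0.4, -0.6]
finger_gap: 0.681
grasp_force: 0.0
```

```bash
python3 look.py w11 hook hook_tip hook_bend hook_heel hook_crown; python3 go.py .6185 -.1636 .2123; python3 -c "
from h import *
z=np.load('pics/w11.npz'); st=dict(tool_rot=z['R'],tcp_pos=z['t'])
m=robot.masks_of('wrist','hook')[0]['pixels']; v,u=np.nonzero(m&(z['d']>0)); q=np.array([w('wrist',(a,b),z['d'][b,a],st) for a,b in zip(u,v)])
q=q[(q[:,0]<.65)]
for lo in np.arange(.16,.285,.01):
    k=q[(q[:,2]>=lo)&(q[:,2]<lo+.01)]
    if len(k): print(round(lo,2),len(k),k[:,:2].min(0),k[:,:2].max(0))
"
```

```text
14.775 [ 0.6017 -0.1633  0.2369] [ 0.0841  0.4459 -0.618 ] 0.6809362763231727 0.0
[[-0.8652  0.0658  0.4971]
 [ 0.0574  0.9978 -0.0322]
 [-0.4982  0.0007 -0.8671]]
hook 0.65 [262.2 211.8] d 0.22195174 [ 0.6059 -0.1611  0.2228]
hook_tip 0.71 [245.2 156.4] d 0.4742628 [ 0.7417 -0.1946 -0.0011]
hook_bend 0.68 [258.8 168.4] d 0.49258044 [ 0.7686 -0.1746 -0.0001]
hook_heel 0.76 [268.1 182.2] d 0.25906405 [ 0.6179 -0.1563  0.1804]
hook_crown 0.63 [262.8 275.6] d 0.09118934 [ 0.5173 -0.1565  0.3196]
15.075 [ 0.6025 -0.1633  0.2392] qd 0.003676449932875615 [ 0.1013 -0.0648 -0.5828  0.1612 -0.5398 -1.8542]
[-0.3386  0.6803 31.2669]
0.16 82 [ 0.59832017 -0.17069221] [ 0.61928117 -0.15703875]
0.17 87 [ 0.59400021 -0.17547082] [ 0.62092417 -0.15463897]
0.18 36 [ 0.61589957 -0.15999973] [ 0.61930363 -0.15558164]
0.19 20 [ 0.61012536 -0.16571498] [ 0.61803369 -0.15662044]
0.2 118 [ 0.60797202 -0.16716989] [ 0.61650289 -0.15428665]
0.21 124 [ 0.60558112 -0.16850349] [ 0.61310808 -0.15601358]
0.22 156 [ 0.60386546 -0.16976411] [ 0.613228   -0.15691443]
0.23 168 [ 0.60198478 -0.17145268] [ 0.61012011 -0.15851808]
0.24 155 [ 0.60114874 -0.17147906] [ 0.61083024 -0.15999869]
0.25 65 [ 0.60083911 -0.17012617] [ 0.60549656 -0.16543642]
0.26 86 [ 0.6003919  -0.17119775] [ 0.60446658 -0.16659215]
0.27 43 [ 0.60172006 -0.1698612 ] [ 0.60601985 -0.1653816 ]
```

```bash
python3 -c "
from h import *
a=np.load('pics/w10.npz')['p'][190:350,190:330,::-1]; b=np.load('pics/w11.npz')['p'][120:300,190:330,::-1]
f=lambda i,h:cv2.resize(i,(390,h),interpolation=cv2.INTER_CUBIC)
o=np.full((500,790,3),255,np.uint8); A=f(a,446);B=f(b,500); o[:446,:390]=A;o[:500,400:790]=B
cv2.imwrite('pics/m1.png',o)"
```

```text
(no output)
```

View pics/m1.png

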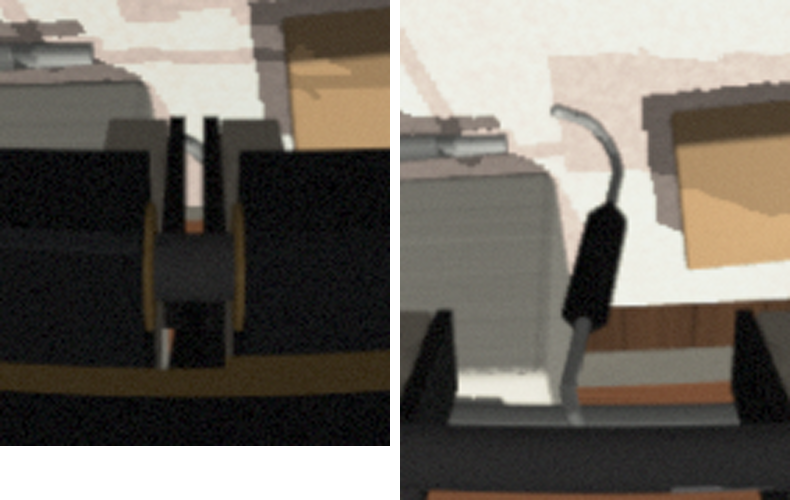

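The montage shows the shut fingers (left, gap at x≈195) sitting in front of the wire, so the hook slipped out past the tips. On the right it hangs yawed as before, with its tip at (555,108). I will push only the tail's tip with the left pad.

Request:
step_arm(increments=[{"dx": 0, "dy": 0, "dz": -25, "rx": 0, "ry": 0, "rz": 0, "claw": 65}, {"dx": 20, "dy": 0.8, "dz": 0, "rx": 0, "ry": 0, "rz": 0, "claw": 65}, {"dx": 20.4, "dy": 0.8, "dz": 18, "rx": 0, "ry": 0, "rz": 0, "claw": 65}, {"dx": 0, "dy": 0, "dz": 40, "rx": 0, "ry": 0, "rz": 0, "claw": 65}, {"dx": 0, "dy": 0, "dz": 40, "rx": 0, "ry": 0, "rz": 0, "claw": 65}])

```text
time: 15.75
tcp_pos: [0.6054, -0.1614, 0.1562]
tool_rot: [[-0.862, 0.065, 0.502], [0.056, 0.998, -0.031], [-0.503, 0.001, -0.864]]
contact_force: [0.6, -0.2, 0.4]
finger_gap: 0.744
grasp_force: 0.0
```

Request:
step_arm(increments=[{"dx": 0, "dy": 0, "dz": 0, "rx": 0, "ry": 0, "rz": 0, "claw": 50}, {"dx": 0, "dy": 0, "dz": 0, "rx": 0, "ry": 0, "rz": 0, "claw": 40}, {"dx": 0, "dy": 0, "dz": 0, "rx": 0, "ry": 0, "rz": 0, "claw": 32}, {"dx": 0, "dy": 0, "dz": 0, "rx": 0, "ry": 0, "rz": 0, "claw": 28}, {"dx": 0, "dy": 0, "dz": 0, "rx": 0, "ry": 0, "rz": 0, "claw": 25}])

```text
time: 16.38
tcp_pos: [0.6047, -0.1616, 0.1567]
tool_rot: [[-0.863, 0.065, 0.501], [0.057, 0.998, -0.032], [-0.502, 0.001, -0.865]]
contact_force: [0.1, 0.1, 0.1]
finger_gap: 0.298
grasp_force: 0.0
```

```bash
cat > hk.py <<'E'
from h import *
import sys
np.set_printoptions(precision=4,suppress=True)
st=robot.get_state(); p,d=robot.camera('wrist'); np.savez('pics/%s.npz'%sys.argv[1],p=p,d=d,R=st['tool_rot'],t=st['tcp_pos'])
print(st['time'],st['tcp_pos'],st['contact_force'],'gap',st['finger_gap']*88)
r=robot.masks_of('wrist','hook')
if r:
    m=r[0]['pixels']; v,u=np.nonzero(m&(d>0)); q=np.array([w('wrist',(a,b),d[b,a],st) for a,b in zip(u,v)])
    q=q[(q[:,0]<.68)&(q[:,2]>.1)]
    for lo in np.arange(q[:,2].min(),q[:,2].max(),.01):
        k=q[(q[:,2]>=lo)&(q[:,2]<lo+.01)]
        if len(k)>4: print(round(lo,3),len(k),k[:,:2].min(0),k[:,:2].max(0))
E
python3 hk.py w12; python3 go.py
```

```text
16.375 [ 0.6047 -0.1616  0.1567] [0.0819 0.0504 0.1145] gap 26.251672316096307
0.165 177 [ 0.5941 -0.1747] [ 0.6203 -0.1553]
0.175 74 [ 0.596  -0.1735] [ 0.621  -0.1547]
0.185 28 [ 0.6158 -0.1597] [ 0.6183 -0.1555]
0.205 118 [ 0.6067 -0.1676] [ 0.6148 -0.1558]
0.215 285 [ 0.6041 -0.1694] [ 0.6151 -0.1565]
0.225 85 [ 0.6043 -0.169 ] [ 0.612  -0.1577]
16.475 [ 0.6046 -0.1617  0.1564] qd 0.0043407200168026775 [ 0.0918  0.0245 -0.7517  0.2804 -0.2848 -1.9771]
```

Request:
step_arm(increments=[{"dx": 0, "dy": 0, "dz": 0, "rx": 0, "ry": 0, "rz": 0, "claw": 22}, {"dx": 0, "dy": 0, "dz": 0, "rx": 0, "ry": 0, "rz": 0, "claw": 20}, {"dx": 0, "dy": 0, "dz": 0, "rx": 0, "ry": 0, "rz": 0, "claw": 18}, {"dx": 0, "dy": 0, "dz": 0, "rx": 0, "ry": 0, "rz": 0, "claw": 16}, {"dx": 0, "dy": 0, "dz": 0, "rx": 0, "ry": 0, "rz": 0, "claw": 14}])

```text
time: 17.1
tcp_pos: [0.6046, -0.1617, 0.1558]
tool_rot: [[-0.864, 0.065, 0.5], [0.057, 0.998, -0.032], [-0.501, 0.001, -0.865]]
contact_force: [-0.9, -0.2, -0.1]
finger_gap: 0.164
grasp_force: 0.0
```

```bash
python3 hk.py w13
```

```text
17.1 [ 0.6046 -0.1617  0.1558] [-0.859  -0.1979 -0.0706] gap 14.411463338927875
0.164 169 [ 0.6003 -0.1695] [ 0.6219 -0.1554]
0.174 65 [ 0.6175 -0.1584] [ 0.6214 -0.1548]
0.184 12 [ 0.616  -0.1583] [ 0.6182 -0.1563]
0.204 128 [ 0.6065 -0.1679] [ 0.6163 -0.1553]
0.214 278 [ 0.6049 -0.1694] [ 0.6138 -0.1565]
0.224 86 [ 0.6043 -0.1692] [ 0.6113 -0.1578]
```

```bash
python3 - <<'E'
from h import *
np.set_printoptions(precision=1,suppress=True)
z=np.load('pics/w13.npz'); d=z['d'];m,f=model('wrist'); v,u=np.mgrid[:384,:512]
x=(u-m['cx'])/f;y=(v-m['cy'])/f;r=np.hypot(x,y)+1e-9
c=np.stack([x/r*np.tan(r)*d,y/r*np.tan(r)*d,d],-1); M=np.array(m['mount']); T=(c@M[:3,:3].T+M[:3,3])*1000
ok=(d>0)&(abs(T[...,1])<45)&(T[...,2]>-60)&(T[...,2]<60)&(abs(T[...,0])<40)
for r0 in range(190,330,8):
    row=[]
    for c0 in range(215,310,5):
        row.append('%4.0f,%3.0f,%3.0f'%tuple(T[r0,c0]) if ok[r0,c0] else '  .  ')
    print(r0,' '.join(row))
E
```

```text
190   .     .     .     .     .     .     .     .     .     .     .     .     .     .     .     .     .     .     .  
198   .     .     .     .     .     .     .     .     .     .     .     .     .     .     .     .     .     .     .  
206   .     .     .     .     .     .     .     .     .     .     .     .     .     .     .     .     .     .     .  
214   .     .     .     .     .     .     .     .     .     .     .     .     .     .     .     .     .     .     .  
222   .     .     .     .     .     .     .     .     .     .     .     .     .     .     .     .     .     .     .  
230   .     .     .     .     .     .     .     .     .     .     .     .     .     .     .     .     .     .     .  
238   .     11,-21,-46   12,-19,-46   11,-16,-45   12,-13,-46   10,-11,-43   10, -8,-43   -5, -6,-12   -7, -3, -8   .     .     .     10,  9,-43   12, 12,-46   12, 14,-46   12, 17,-47   11, 20,-45   12, 23,-46   .  
246   .     .     .     12,-15,-56   11,-12,-55   11,-10,-54   10, -7,-52   .     .    -15,  1, -5  -15,  4, -5   .     10,  9,-52   10, 11,-53   12, 14,-56   12, 16,-56   .   
[... 608 characters left out ...]
  .     .     .     .     .     .  
294   .     .     .     .     .     .     .     .     .     .     .     .     .     .     .     .     .     .     .  
302   .     .     .     .     .     .     .    -35, -6,-43  -33, -2,-46  -31,  1,-48  -34,  4,-45   .     .     .     .     .     .     .     .  
310   .     .     .     .     .     .     .    -36, -5,-50  -34, -2,-52  -33,  1,-54  -35,  4,-51   .     .     .     .     .     .     .     .  
318   .     .     .     .     .     .     .    -37, -5,-57   .    -36,  1,-58  -39,  4,-55   .     .     .     .     .     .     .     .  
326   .     .     .     .     .     .     .     .     .     .     .     .     .     .     .     .     .     .     .
```

```bash
python3 - <<'E'
from h import *
m,f=model('wrist'); v,u=np.mgrid[:384,:512]
x=(u-m['cx'])/f;y=(v-m['cy'])/f;r=np.hypot(x,y)+1e-9; M=np.array(m['mount'])
for n in('w1','w13'):
    d=np.load('pics/%s.npz'%n)['d']
    T=(np.stack([x/r*np.tan(r)*d,y/r*np.tan(r)*d,d],-1)@M[:3,:3].T+M[:3,3])*1000
    print(n)
    for c in ((140,175,240,340) if n=='w1' else (175,200,225,240,248,300)):
        print(c,[(q,*T[q,c].round().astype(int).tolist()) for q in list(range(228,246,3))+list(range(250,384,16)) if 0<d[q,c]<.25])
E
```

```text
w1
140 [(266, 12, -56, -80), (282, 30, -39, -117), (298, 12, -47, -103), (314, 8, -47, -108), (330, 26, -33, -135), (346, 26, -31, -141), (362, 25, -30, -146), (378, 24, -29, -150)]
175 [(234, 12, -48, -42), (237, 12, -47, -47), (240, 10, -47, -48), (243, 11, -46, -52), (250, 10, -44, -58), (266, 4, -43, -65), (282, 31, -26, -118), (330, 26, -23, -133), (346, 26, -22, -140), (362, 25, -21, -145), (378, 25, -20, -150)]
240 [(282, 32, -6, -117), (330, 23, -5, -129), (346, 26, -5, -138), (362, 26, -4, -144), (378, 27, -4, -150)]
340 [(234, 11, 47, -41), (237, 11, 46, -44), (240, 11, 46, -47), (243, 10, 45, -50), (250, 8, 44, -54), (266, 1, 44, -59), (282, 32, 25, -118), (330, 26, 22, -134), (346, 26, 21, -140), (362, 23, 21, -143), (378, 16, 22, -144)]
w13
175 [(243, 40, -28, -106), (250, 39, -27, -111), (266, 39, -25, -120), (282, 36, -24, -124), (298, 30, -25, -124), (314, 23, -26, -124), (330, 27, -23, -135), (346, 26, -22, -140), (362, 26, -21, -145), (378, 25, -20, -150)]
200 [(243, 39, -20, -105), (250, 39, -19, -109), (266, 39, -17, -120), (282, 37, -16, -125), (298, 30, -17, -12
[... 356 characters left out ...]
 (362, 26, -8, -145), (378, 27, -8, -150)]
240 [(237, 9, -11, -40), (240, 11, -10, -47), (243, 10, -10, -49), (250, 11, -10, -58), (266, 10, -9, -73), (282, 32, -6, -117), (298, -3, -9, -81), (330, 23, -5, -130), (346, 26, -5, -139), (362, 28, -4, -146), (378, 27, -4, -150)]
248 [(237, -4, -7, -13), (240, -6, -7, -14), (282, 32, -3, -117), (314, -38, -7, -53), (330, 23, -3, -129), (346, 25, -3, -137), (362, 26, -2, -144), (378, 27, -2, -150)]
300 [(237, 12, 23, -45), (240, 12, 22, -50), (243, 39, 14, -105), (250, 40, 13, -112), (266, 39, 12, -120), (282, 37, 11, -125), (298, 31, 12, -125), (314, 24, 13, -124), (330, 23, 12, -130), (346, 26, 11, -139), (362, 26, 10, -145), (378, 28, 9, -151)]
```

Depth shows the true fingertips 38 mm behind the reported TCP, with the body starting at -104 mm. So the pads never reached the hook's lower bend. I will use a grasp offset of 57 mm from now on and go 38 mm deeper to square up the hook.

Request:
step_arm(increments=[{"dx": 0, "dy": 0, "dz": 0, "rx": 0, "ry": 0, "rz": 0, "claw": 50}, {"dx": 0, "dy": 0, "dz": 0, "rx": 0, "ry": 0, "rz": 0, "claw": 60}, {"dx": 0, "dy": 0, "dz": 0, "rx": 0, "ry": 0, "rz": 0, "claw": 60}, {"dx": 0, "dy": 0, "dz": 19, "rx": 0, "ry": 0, "rz": 0, "claw": 60}, {"dx": 0, "dy": 0, "dz": 19, "rx": 0, "ry": 0, "rz": 0, "claw": 60}])

```text
time: 17.82
tcp_pos: [0.6244, -0.1626, 0.1233]
tool_rot: [[-0.863, 0.065, 0.501], [0.057, 0.998, -0.032], [-0.502, 0.001, -0.865]]
contact_force: [-0.3, -0.6, 0.2]
finger_gap: 0.651
grasp_force: 0.0
```

Request:
step_arm(increments=[{"dx": 0, "dy": 0, "dz": 0, "rx": 0, "ry": 0, "rz": 0, "claw": 50}, {"dx": 0, "dy": 0, "dz": 0, "rx": 0, "ry": 0, "rz": 0, "claw": 40}, {"dx": 0, "dy": 0, "dz": 0, "rx": 0, "ry": 0, "rz": 0, "claw": 32}, {"dx": 0, "dy": 0, "dz": 0, "rx": 0, "ry": 0, "rz": 0, "claw": 27}, {"dx": 0, "dy": 0, "dz": 0, "rx": 0, "ry": 0, "rz": 0, "claw": 23}])

```text
time: 18.45
tcp_pos: [0.6236, -0.1629, 0.1234]
tool_rot: [[-0.863, 0.065, 0.501], [0.057, 0.998, -0.032], [-0.502, 0.001, -0.865]]
contact_force: [0.3, -0.3, 0.8]
finger_gap: 0.281
grasp_force: 0.0
```

Request:
step_arm(increments=[{"dx": 0, "dy": 0, "dz": 0, "rx": 0, "ry": 0, "rz": 0, "claw": 20}, {"dx": 0, "dy": 0, "dz": 0, "rx": 0, "ry": 0, "rz": 0, "claw": 17}, {"dx": 0, "dy": 0, "dz": 0, "rx": 0, "ry": 0, "rz": 0, "claw": 14}, {"dx": 0, "dy": 0, "dz": 0, "rx": 0, "ry": 0, "rz": 0, "claw": 11}, {"dx": 0, "dy": 0, "dz": 0, "rx": 0, "ry": 0, "rz": 0, "claw": 9}])

```text
time: 19.08
tcp_pos: [0.6235, -0.1629, 0.1229]
tool_rot: [[-0.864, 0.065, 0.5], [0.057, 0.998, -0.032], [-0.501, 0.001, -0.865]]
contact_force: [-0.1, -0.6, -1.2]
finger_gap: 0.108
grasp_force: 0.0
```

```bash
python3 hk.py w14; python3 go.py
```

```text
19.075 [ 0.6235 -0.1629  0.1229] [-0.0963 -0.5665 -1.2307] gap 9.504580129868286
0.165 110 [ 0.5948 -0.1654] [ 0.6132 -0.1567]
0.185 98 [ 0.6185 -0.1587] [ 0.6234 -0.1539]
0.195 7 [ 0.619  -0.1586] [ 0.6203 -0.1557]
19.175 [ 0.6235 -0.1629  0.1229] qd 0.0013374790290802926 [ 0.0617  0.1004 -0.8076  0.4202 -0.1547 -2.097 ]
```

Request:
step_arm(increments=[{"dx": 0, "dy": 0, "dz": 0, "rx": 0, "ry": 0, "rz": 0, "claw": 7.5}, {"dx": 0, "dy": 0, "dz": 0, "rx": 0, "ry": 0, "rz": 0, "claw": 6}, {"dx": 0, "dy": 0, "dz": 0, "rx": 0, "ry": 0, "rz": 0, "claw": 5}, {"dx": 0, "dy": 3, "dz": 0, "rx": 0, "ry": 0, "rz": 0, "claw": 5}, {"dx": 0, "dy": 0, "dz": 0, "rx": 0, "ry": 0, "rz": 0, "claw": 5}])

```text
time: 19.8
tcp_pos: [0.6236, -0.1598, 0.1228]
tool_rot: [[-0.864, 0.065, 0.5], [0.056, 0.998, -0.032], [-0.501, 0.0, -0.866]]
contact_force: [0.2, -0.0, 0.5]
finger_gap: 0.057
grasp_force: 0.0
```

```bash
python3 hk.py w15; python3 go.py
```

```text
19.8 [ 0.6236 -0.1598  0.1228] [ 0.214  -0.0495  0.5142] gap 5.046067569698687
0.165 48 [ 0.5923 -0.1601] [ 0.6151 -0.1562]
0.175 55 [ 0.6208 -0.1621] [ 0.6253 -0.1578]
0.185 103 [ 0.6183 -0.1623] [ 0.6227 -0.1582]
0.195 16 [ 0.6177 -0.1622] [ 0.6202 -0.1583]
19.9 [ 0.6236 -0.1599  0.1229] qd 0.004071044013592355 [ 0.0631  0.0986 -0.819   0.4505 -0.1465 -2.1285]
```

Request:
step_arm(increments=[{"dx": 0, "dy": 0, "dz": 0, "rx": 0, "ry": 0, "rz": 0, "claw": 9}, {"dx": 0, "dy": 0, "dz": 0, "rx": 0, "ry": 0, "rz": 0, "claw": 20}, {"dx": 0, "dy": 0, "dz": 0, "rx": 0, "ry": 0, "rz": 0, "claw": 50}, {"dx": 0, "dy": 0, "dz": 0, "rx": 0, "ry": 0, "rz": 0, "claw": 60}, {"dx": 0, "dy": 0, "dz": -25, "rx": 0, "ry": 0, "rz": 0, "claw": 60}])

```text
time: 20.52
tcp_pos: [0.6099, -0.1596, 0.1425]
tool_rot: [[-0.866, 0.066, 0.496], [0.057, 0.998, -0.033], [-0.497, -0.0, -0.868]]
contact_force: [0.7, -0.4, 0.4]
finger_gap: 0.499
grasp_force: 0.0
```

Request:
step_arm(increments=[{"dx": 0, "dy": 0, "dz": -40, "rx": 0, "ry": 0, "rz": 0, "claw": 60}, {"dx": 0, "dy": 0, "dz": -30, "rx": 0, "ry": 0, "rz": 0, "claw": 60}, {"dx": -20, "dy": 0, "dz": 0, "rx": 0, "ry": 0, "rz": 0, "claw": 60}, {"dx": -20.4, "dy": 0, "dz": 0, "rx": 0, "ry": 0, "rz": 0, "claw": 60}, {"dx": 0, "dy": 0, "dz": 0, "rx": 0, "ry": 0, "rz": 0, "claw": 60}])

```text
time: 21.15
tcp_pos: [0.6124, -0.1591, 0.2263]
tool_rot: [[-0.863, 0.065, 0.501], [0.057, 0.998, -0.032], [-0.502, 0.001, -0.865]]
contact_force: [-0.8, 0.3, -0.3]
finger_gap: 0.685
grasp_force: 0.0
```

```bash
python3 hk.py w16; python3 go.py .6375 -.1618 .1794
```

```text
21.15 [ 0.6124 -0.1591  0.2263] [-0.7746  0.3404 -0.3224] gap 60.32199165455965
0.165 124 [ 0.5909 -0.1647] [ 0.622  -0.1607]
0.175 34 [ 0.5914 -0.1646] [ 0.6224 -0.1611]
0.185 33 [ 0.6164 -0.1643] [ 0.6201 -0.161 ]
0.195 69 [ 0.6107 -0.1674] [ 0.6189 -0.1578]
0.205 112 [ 0.6077 -0.1671] [ 0.618  -0.1577]
0.215 118 [ 0.6051 -0.167 ] [ 0.6097 -0.1579]
0.225 130 [ 0.6029 -0.1669] [ 0.6089 -0.1578]
0.235 205 [ 0.5976 -0.167 ] [ 0.611  -0.1578]
0.245 62 [ 0.6008 -0.1642] [ 0.6052 -0.1609]
0.255 54 [ 0.5979 -0.1642] [ 0.6026 -0.1617]
0.265 56 [ 0.5986 -0.1648] [ 0.6014 -0.1612]
21.25 [ 0.6104 -0.1592  0.2246] qd 0.014573484275020306 [ 0.1079 -0.0401 -0.6022  0.1802 -0.4984 -1.8807]
[-0.9561 -0.8298 52.7205]
```

Request:
step_arm(increments=[{"dx": -0.5, "dy": -3.3, "dz": 20, "rx": 0, "ry": 0, "rz": 0, "claw": 60}, {"dx": 0, "dy": 0, "dz": 20, "rx": 0, "ry": 0, "rz": 0, "claw": 60}, {"dx": 0, "dy": 0, "dz": 12.6, "rx": 0, "ry": 0, "rz": 0, "claw": 60}, {"dx": 0, "dy": 0, "dz": 0, "rx": 0, "ry": 0, "rz": 0, "claw": 50}, {"dx": 0, "dy": 0, "dz": 0, "rx": 0, "ry": 0, "rz": 0, "claw": 40}])

```text
time: 21.88
tcp_pos: [0.6376, -0.1642, 0.1806]
tool_rot: [[-0.863, 0.065, 0.5], [0.057, 0.998, -0.032], [-0.501, 0.001, -0.865]]
contact_force: [0.1, -0.7, -0.2]
finger_gap: 0.514
grasp_force: 0.0
```

```bash
python3 hk.py w17; python3 go.py .637 -.1643 .1794
```

```text
21.875 [ 0.6376 -0.1642  0.1806] [ 0.1488 -0.6769 -0.1543] gap 45.25542128044067
0.165 203 [ 0.5907 -0.1647] [ 0.6226 -0.1607]
0.175 63 [ 0.5923 -0.1644] [ 0.6232 -0.1609]
0.185 64 [ 0.6164 -0.1647] [ 0.6205 -0.1609]
0.195 118 [ 0.6106 -0.1679] [ 0.6173 -0.1578]
0.205 219 [ 0.6082 -0.1677] [ 0.6148 -0.1578]
0.215 236 [ 0.6047 -0.1678] [ 0.6119 -0.1578]
0.225 289 [ 0.6024 -0.1679] [ 0.6082 -0.1578]
0.235 40 [ 0.6012 -0.1669] [ 0.6043 -0.1583]
0.245 61 [ 0.6008 -0.1648] [ 0.6046 -0.1608]
0.255 135 [ 0.5983 -0.1649] [ 0.6023 -0.1611]
21.975 [ 0.6378 -0.1642  0.181 ] qd 0.00246703578155244 [ 0.0867  0.0526 -0.6296  0.2072 -0.375  -1.896 ]
[ 1.4468 -0.1995  1.0202]
```

Request:
step_arm(increments=[{"dx": 0, "dy": -0.3, "dz": 0, "rx": 0, "ry": 0, "rz": 0, "claw": 28}, {"dx": 0, "dy": 0, "dz": 0, "rx": 0, "ry": 0, "rz": 0, "claw": 20}, {"dx": 0, "dy": 0, "dz": 0, "rx": 0, "ry": 0, "rz": 0, "claw": 15}, {"dx": 0, "dy": 0, "dz": 0, "rx": 0, "ry": 0, "rz": 0, "claw": 12}, {"dx": 0, "dy": 0, "dz": 0, "rx": 0, "ry": 0, "rz": 0, "claw": 9}])

```text
time: 22.6
tcp_pos: [0.6376, -0.1645, 0.1801]
tool_rot: [[-0.864, 0.065, 0.5], [0.057, 0.998, -0.032], [-0.501, 0.001, -0.865]]
contact_force: [-0.0, -0.1, 0.7]
finger_gap: 0.116
grasp_force: 11.2
```

Request:
step_arm(increments=[{"dx": 0, "dy": 0, "dz": 0, "rx": 0, "ry": 0, "rz": 0, "claw": 5}, {"dx": 0, "dy": 0, "dz": 0, "rx": 0, "ry": 0, "rz": 0, "claw": 2}, {"dx": 0, "dy": 0, "dz": 0, "rx": 0, "ry": 0, "rz": 0, "claw": 0}])

```text
time: 22.98
tcp_pos: [0.6376, -0.1645, 0.1801]
tool_rot: [[-0.864, 0.065, 0.5], [0.057, 0.998, -0.032], [-0.501, 0.001, -0.865]]
contact_force: [0.1, -0.4, -0.6]
finger_gap: 0.114
grasp_force: 30.0
```

```bash
python3 hk.py w18; python3 go.py .637 -.1643 .1794
```

```text
22.975 [ 0.6376 -0.1645  0.1801] [ 0.0551 -0.3965 -0.5687] gap 9.996430091020512
23.075 [ 0.6376 -0.1645  0.1801] qd 0.0020410902143273182 [ 0.0861  0.054  -0.6294  0.2062 -0.3748 -1.8946]
[0.917  0.1277 0.2991]
```

Request:
step_arm(increments=[{"dx": -0.8, "dy": 0, "dz": -5.3, "rx": 0, "ry": 0, "rz": 0, "claw": 0}, {"dx": 0.1, "dy": 0, "dz": -5.8, "rx": 0, "ry": 0, "rz": 0, "claw": 0}, {"dx": 1.3, "dy": 0, "dz": -7.7, "rx": 0, "ry": 0, "rz": 0, "claw": 0}, {"dx": 0, "dy": 0, "dz": 0, "rx": 0, "ry": 0, "rz": 0, "claw": 0}])

```text
time: 23.58
tcp_pos: [0.6277, -0.1638, 0.1972]
tool_rot: [[-0.863, 0.065, 0.501], [0.057, 0.998, -0.032], [-0.502, 0.001, -0.865]]
contact_force: [-0.0, 0.9, -0.7]
finger_gap: 0.112
grasp_force: 30.0
```

Request:
step_arm(increments=[{"dx": 13, "dy": 0, "dz": -7.5, "rx": 0, "ry": 0, "rz": 0, "claw": 0}, {"dx": 17.3, "dy": 0, "dz": -10, "rx": 0, "ry": 0, "rz": 0, "claw": 0}, {"dx": 17.3, "dy": 0, "dz": -10, "rx": 0, "ry": 0, "rz": 0, "claw": 0}, {"dx": 0, "dy": 0, "dz": 0, "rx": 0, "ry": 0, "rz": 0, "claw": 0}, {"dx": 0, "dy": 0, "dz": 0, "rx": 0, "ry": 0, "rz": 0, "claw": 0}])

```text
time: 24.2
tcp_pos: [0.5731, -0.1602, 0.1964]
tool_rot: [[-0.863, 0.065, 0.501], [0.057, 0.998, -0.032], [-0.502, 0.001, -0.865]]
contact_force: [0.8, 0.0, -0.5]
finger_gap: 0.108
grasp_force: 30.0
```

```bash
python3 hk.py w19; python3 go.py; python3 - <<'E'
from h import *
s=robot.get_state(); p=s['tcp_pos']
A=np.array
plan(p,s['tool_rot'],[(A([p[0]-.005,-.02,.24]),toolR(30,0.7)),(A([.575,.095,.24]),toolR(30,0.7))],mm=58)
E
```

```text
24.2 [ 0.5731 -0.1602  0.1964] [ 0.7723  0.0114 -0.4725] gap 9.488903587634601
0.181 202 [ 0.5266 -0.1604] [ 0.5576 -0.1553]
0.191 63 [ 0.5279 -0.1605] [ 0.5591 -0.1566]
0.201 57 [ 0.552  -0.1603] [ 0.5558 -0.1569]
0.211 116 [ 0.546  -0.1627] [ 0.5499 -0.1537]
0.221 214 [ 0.5432 -0.1632] [ 0.5486 -0.1532]
0.231 234 [ 0.5406 -0.1628] [ 0.5457 -0.1532]
0.241 273 [ 0.5378 -0.1628] [ 0.5429 -0.1528]
0.251 23 [ 0.5377 -0.1619] [ 0.5397 -0.1538]
0.261 72 [ 0.536  -0.1593] [ 0.5393 -0.1558]
0.271 132 [ 0.5341 -0.1597] [ 0.5385 -0.1558]
24.3 [ 0.5734 -0.1602  0.1962] qd 0.0054914284653008105 [ 0.1124 -0.0789 -0.7237  0.2192 -0.4167 -1.9262]
[{"dx": -3.2, "dy": 46.5, "dz": -15.0, "rx": -0.013, "rz": -0.022}, {"dx": -4.3, "dy": 46.7, "dz": -14.4, "rx": -0.013, "ry": 0.001, "rz": -0.023}, {"dx": -5.3, "dy": 46.7, "dz": -13.7, "rx": -0.012, "rz": -0.022}, {"dx": -3.5, "dy": 57.5, "dz": 2.0}, {"dx": -3.4, "dy": 57.4, "dz": 2.0}]
```

Request:
step_arm(increments=[{"dx": -3.2, "dy": 46.5, "dz": -15.0, "rx": -0.013, "ry": 0, "rz": -0.022, "claw": 0}, {"dx": -4.3, "dy": 46.7, "dz": -14.4, "rx": -0.013, "ry": 0.001, "rz": -0.023, "claw": 0}, {"dx": -5.3, "dy": 46.7, "dz": -13.7, "rx": -0.012, "ry": 0, "rz": -0.022, "claw": 0}, {"dx": -3.5, "dy": 57.5, "dz": 2, "rx": 0, "ry": 0, "rz": 0, "claw": 0}, {"dx": -3.4, "dy": 57.4, "dz": 2, "rx": 0, "ry": 0, "rz": 0, "claw": 0}])

```text
time: 24.92
tcp_pos: [0.5747, 0.0971, 0.2405]
tool_rot: [[-0.865, -0.012, 0.501], [-0.01, 1.0, 0.007], [-0.501, 0.001, -0.865]]
contact_force: [1.3, -1.3, -0.5]
finger_gap: 0.111
grasp_force: 30.0
```

Request:
step_arm(increments=[{"dx": 0, "dy": 0, "dz": 0, "rx": 0, "ry": 0, "rz": 0, "claw": 0}, {"dx": 0, "dy": 0, "dz": 0, "rx": 0, "ry": 0, "rz": 0, "claw": 0}, {"dx": 0, "dy": 0, "dz": 0, "rx": 0, "ry": 0, "rz": 0, "claw": 0}])

```text
time: 25.3
tcp_pos: [0.5745, 0.094, 0.2397]
tool_rot: [[-0.866, -0.01, 0.5], [-0.009, 1.0, 0.005], [-0.5, -0.0, -0.866]]
contact_force: [0.5, 0.7, -0.2]
finger_gap: 0.113
grasp_force: 30.0
```

```bash
python3 look.py w20 hook_tip hook_bend hook_heel plate_rivet plate; python3 hk.py w20b; python3 go.py; python3 -c "
from h import *
p=np.load('pics/w20.npz')['p']; cv2.imwrite('pics/w20v.png',cv2.resize(p[80:300,150:440,::-1],(790,599),interpolation=cv2.INTER_CUBIC))"
```

```text
25.3 [0.5745 0.094  0.2397] [ 0.4553  0.7447 -0.2057] 0.1130161630759111 29.99719798564911
[[-0.8661 -0.0103  0.4998]
 [-0.009   0.9999  0.0052]
 [-0.4998 -0.     -0.8661]]
hook_tip 0.79 [258.2 172.6] d 0.1808802 [0.5304 0.0932 0.2334]
hook_bend 0.81 [260.3 182.4] d 0.19676462 [0.5458 0.0947 0.2268]
hook_heel 0.59 [258.  208.5] d 0.19839516 [0.5587 0.0933 0.2386]
plate_rivet 0.94 [279.7 173.6] d 0.34752643 [0.6467 0.1191 0.1138]
25.6 [0.5746 0.0943 0.24  ] [-0.7054 -0.4472  0.2412] gap 9.863807967587086
25.7 [0.5746 0.0946 0.24  ] qd 0.003914406319801466 [ 0.6741 -0.1479 -0.8045  0.6051 -0.5717 -2.6921]Traceback (most recent call last):
  File "hk.py", line 8, in <module>
    m=r[0]['pixels']; v,u=np.nonzero(m&(d>0)); q=np.array([w('wrist',(a,b),d[b,a],st) for a,b in zip(u,v)])
                                                           ~^^^^^^^^^^^^^^^^^^^^^^^^^
  File "h.py", line 7, in w
    m,f=model(cam); x=(uv[0]-m['cx'])/f; y=(uv[1]-m['cy'])/f
        ~~~~~^^^^^
  File "h.py", line 4, in model
    m=robot.camera_model(cam); f=192/np.tan(np.radians(m['vfov'])/2); return m,f
ValueError: time passes only in moves, steps and waits
```

View pics/w20v.png

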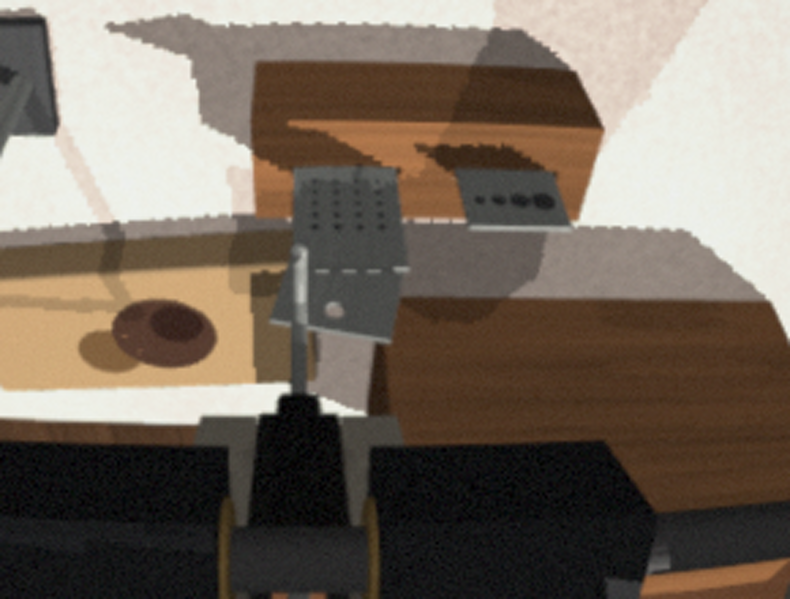

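The picture shows the hole at about (335,310) in the crop (raw about (273,194)), the tab leaning slightly to −y, and the hook tip at (300,255).

```bash
python3 - <<'E'
s=open('h.py').read()
s=s.replace("def model(cam):\n    m=robot.camera_model(cam);","_c={}\ndef model(cam):\n    m=_c.setdefault(cam,None) or robot.camera_model(cam); _c[cam]=m;")
open('h.py','w').write(s)
E
python3 - <<'E'
from h import *
np.set_printoptions(precision=4,suppress=True)
z=np.load('pics/w20.npz'); d=z['d'];p=z['p'].astype(float).mean(2); st=dict(tool_rot=z['R'],tcp_pos=z['t'])
sub=p[186:202,266:281]; print(sub.round().astype(int))
print((d[188:200,268:279]*1000).astype(int))
# tab plane points
Q=[]
for v in range(184,206):
    for u in range(250,298):
        if 0<d[v,u]<.42:
            q=w('wrist',(u,v),d[v,u],st)
            if abs(q[0]-.652)<.012 and q[2]>.122: Q.append(q)
Q=np.array(Q); print(len(Q),Q.min(0),Q.max(0)); c=np.linalg.lstsq(np.c_[np.ones(len(Q)),Q[:,1]-.115,Q[:,2]-.14],Q[:,0],rcond=None)[0]; print('plane x=',c)
rect=cv2.minAreaRect((Q[:,1:]*1000).astype(np.float32)); print(rect)
m=sub-np.median(sub); m[m<12]=0; m[:3]=0; v,u=np.mgrid[186:202,266:281]; uv=((m*u).sum()/m.sum(),(m*v).sum()/m.sum()); print(uv)
o,dr=w('wrist',uv,None,st); print('hole', o+dr*(c[0]-o[0])/dr[0])
E
```

```text
[[ 78  77  80  75  72  75  78  75  69  72  73  74  73  75  69]
 [ 76  79  77  73  73  73  77  74  72  79  71  78  72  77  69]
 [ 78  77  71  73  77  74  72  76  76  75  74  74  72  72  73]
 [ 78  73  78  73  74  76  75  77  75  73  77  78  74  71  73]
 [ 78  76  74  77  79  89  93  87  83  75  75  76  72  72  76]
 [ 76  75  76  85 115 143 144 127 107  82  73  74  73  74  73]
 [ 76  74  80 105 144 146 145 133 118  90  71  74  73  71  71]
 [ 75  74  78 107 139 134 133 135 130 114  77  72  72  71  75]
 [ 75  74  80 101 126 130 131 134 129 118  90  76  73  74  71]
 [ 73  73  76  90 111 125 126 130 130 115  86  74  72  74  69]
 [ 74  74  70  80  90  96 100 106 102  90  78  73  70  71  71]
 [ 72  75  75  77  76  80  82  81  80  74  74  69  72  74  73]
 [ 76  73  76  76  72  73  72  77  75  73  75  71  75  72  76]
 [ 79  79  80  76  72  76  74  73  74  73  73  70  73  71  73]
 [130 119 116  98  91  85  80  83  82  78  75  74  71  72  71]
 [125 134 138 139 139 133 127 121 117  99  91  80  82  78  75]]
[[337 338 337 337 338 338 337 338 338 337 338]
 [336 336 336 337 336 337 336 336 335 336 337]
 [335 337 336 335 335 336 335 336 335 335 336]
 [334 334 335 334 334 336 336 335 335 336 334]
 [333 333 336 337 541 541 542 336 335 333 331]
 [332 333 542 541 543 543 542 543 335 332 333]
 [331 333 544 545 545 544 545 547 545 331 333]
 [331 329 330 547 546 548 546 549 331 331 332]
 [332 330 330 331 329 331 330 329 329   0 329]
 [328 329 328 329 329 329 330 329 329 328 328]
 [327 328 328 328 328 327 328 328 328 328 328]
 [327 326 327 327 327 328 327 326 326 328 326]]
713 [0.6491 0.0848 0.1257] [0.6548 0.1389 0.157 ]
plane x= [ 0.6514 -0.018   0.0383]
((111.25759887695312, 136.55430603027344), (50.157325744628906, 31.618194580078125), 12.960527420043945)
(np.float64(271.3582129481005), np.float64(195.35500267522738))
hole [0.6514 0.1086 0.1439]
```

```bash
python3 - <<'E'
from h import *
np.set_printoptions(precision=4,suppress=True)
z=np.load('pics/w20.npz'); st=dict(tool_rot=z['R'],tcp_pos=z['t'])
o,dr=w('wrist',(272.4,193.5),None,st); H=o+dr*(.6527-o[0])/dr[0]; print('hole mid',H)
s=robot.get_state(); p=s['tcp_pos']; R=s['tool_rot']; off=np.array([-.0277,-.0002,.0409])
print(p,R[:,2])
org=H+[.012+.018,0,0]; org[2]=.226; g=org-off; print('TCP goal',g)
hi=p+[0.0,0.5*(g[1]-p[1]),.02]; hi2=g+[0,0,.035]
plan(p,R,[(hi2,R),(g,R)],mm=45)
E
```

```text
hole mid [0.6527 0.11   0.1399]
[0.5746 0.0946 0.24  ] [ 0.5003  0.0058 -0.8658]
TCP goal [0.7104 0.1102 0.1851]
[{"dx": -27.0, "dy": 3.5, "dz": 21.3}, {"dx": -26.9, "dy": 3.5, "dz": 21.3}, {"dx": -27.0, "dy": 3.5, "dz": 21.3}, {"dx": -26.9, "dy": 3.6, "dz": 21.4}, {"dx": 17.5, "dz": 30.3}]
```

Request:
step_arm(increments=[{"dx": -27, "dy": 3.5, "dz": 21.3, "rx": 0, "ry": 0, "rz": 0, "claw": 0}, {"dx": -27, "dy": 3.5, "dz": 21.3, "rx": 0, "ry": 0, "rz": 0, "claw": 0}, {"dx": -27, "dy": 3.5, "dz": 21.3, "rx": 0, "ry": 0, "rz": 0, "claw": 0}, {"dx": -26.9, "dy": 3.6, "dz": 21.4, "rx": 0, "ry": 0, "rz": 0, "claw": 0}, {"dx": 0, "dy": 0, "dz": 0, "rx": 0, "ry": 0, "rz": 0, "claw": 0}])

```text
time: 26.32
tcp_pos: [0.712, 0.1107, 0.2185]
tool_rot: [[-0.867, -0.011, 0.499], [-0.01, 1.0, 0.005], [-0.499, -0.001, -0.867]]
contact_force: [-1.2, -0.4, -0.1]
finger_gap: 0.109
grasp_force: 30.0
```

Request:
step_arm(increments=[{"dx": 9, "dy": 0, "dz": 15, "rx": 0, "ry": 0, "rz": 0, "claw": 0}, {"dx": 8.5, "dy": 0, "dz": 15.3, "rx": 0, "ry": 0, "rz": 0, "claw": 0}, {"dx": 0, "dy": 0, "dz": 0, "rx": 0, "ry": 0, "rz": 0, "claw": 0}, {"dx": 0, "dy": 0, "dz": 0, "rx": 0, "ry": 0, "rz": 0, "claw": 0}])

```text
time: 26.82
tcp_pos: [0.7106, 0.1106, 0.186]
tool_rot: [[-0.865, -0.012, 0.501], [-0.01, 1.0, 0.006], [-0.501, 0.0, -0.865]]
contact_force: [-0.7, -0.2, -0.9]
finger_gap: 0.112
grasp_force: 30.0
```

```bash
python3 look.py w21 hook_tip hook_bend hook_heel; python3 go.py; python3 - <<'E'
from h import *
np.set_printoptions(precision=4,suppress=True,linewidth=250)
z=np.load('pics/w21.npz'); d=z['d'];P=z['p'][...,::-1]; st=dict(tool_rot=z['R'],tcp_pos=z['t']); p=P.astype(float).mean(2)
cv2.imwrite('pics/w21v.png',cv2.resize(P[140:290,160:360],(800,600),interpolation=cv2.INTER_CUBIC))
# project expected hole
M=np.array(model('wrist')[0]['mount']); m,f=model('wrist'); T=np.eye(4);T[:3,:3]=z['R'];T[:3,3]=z['t']; C=np.linalg.inv(T@M)
def proj(q):
    c=C[:3,:3]@q+C[:3,3]; r=np.hypot(c[0],c[1]); a=np.arctan2(r,c[2])*f/r; return np.array([m['cx']+a*c[0],m['cy']+a*c[1]])
h=proj(np.array([.6527,.1100,.1399])); print('hole px',h,'tip px exp',proj(z['t']+np.array([-.0277-.018,-.0002,.0409-.048])))
u0,v0=np.round(h).astype(int); print(p[v0-9:v0+10,u0-10:u0+11].astype(int)); print((d[v0-9:v0+10,u0-10:u0+11]*1000).astype(int))
E
```

```text
26.825 [0.7106 0.1106 0.186 ] [-0.6822 -0.2104 -0.9153] 0.11211344890411734 29.9971541762352
[[-0.8654 -0.0118  0.501 ]
 [-0.0101  0.9999  0.0061]
 [-0.501   0.0002 -0.8654]]
hook_tip 0.55 [259.1 170.9] d 0.18004917 [0.6652 0.1103 0.1796]
hook_bend 0.62 [261.3 179.6] d 0.19437903 [0.679  0.1119 0.1734]
hook_bend 0.45 [270.2  92.4] d 0.21274225 [0.6482 0.1184 0.1119]
hook_heel 0.66 [259.2 209.9] d 0.19602445 [0.6935 0.1107 0.1871]
27.025 [0.7108 0.111  0.1861] qd 0.004638182547577663 [ 0.4977  0.1422 -0.6718  0.7103 -0.3662 -2.6761]
hole px [258.8509 117.4784] tip px exp [259.2909 169.7527]
[[ 99 101  97  98  95  93  94  96  94  98  98  92  94  93  96  89  89  95  97  95  96]
 [101  98  97  93  93  95  89  92  96  95  93  97  96  95  92  93  91  95  93  94  95]
 [ 98  99  98  95  97  91  95  95  97  98  96  96  92  92  93  90  94  96  95  98  95]
 [100  97  98  96  94  94  91  94  96  96  90  95  94  95  93  93  90  97  95  96  93]
 [ 97 100  96  95  94  94  95  96  96  98  98  97  93  95  93  94  94  96  94  93  92]
 [ 98  96  95  93  93  98 105 108 116 120 115 106 105 102  99  92  9
[... 2104 characters left out ...]
94]
 [194 195 194 194 194 362 360 362 361 361 362 360 362 361 361 361 194 194 194 194 194]
 [193 192 193 194 192 194 362 361 362 360 362 361 361 363 363 194 192 193 192 193 192]
 [193 193 193 193 192 192 191 194 192 192 192 192 193 193 193 193 192 192 192 191 192]
 [193 192 191 192 191 193 192 193 192 191 192 193 191 191 193 193 192 192 192 192 193]
 [191 190 191 190 190 191 191 190   0 191 191 191 192 191 190 191 190 191 191 191 191]
 [190 188 189 190 191 191 191 189 190 189 190 190 188 190 190 190 190 190 189 190 190]
 [188 188 188 189 189 190 188 189 189 188 189 189 189 189 188 189 189 189 189 190 189]
 [190 190 190 188 189 188 189 188 188 187 188 187 188 188 188 187 189 188 189 187 188]]
```

View pics/w21v.png

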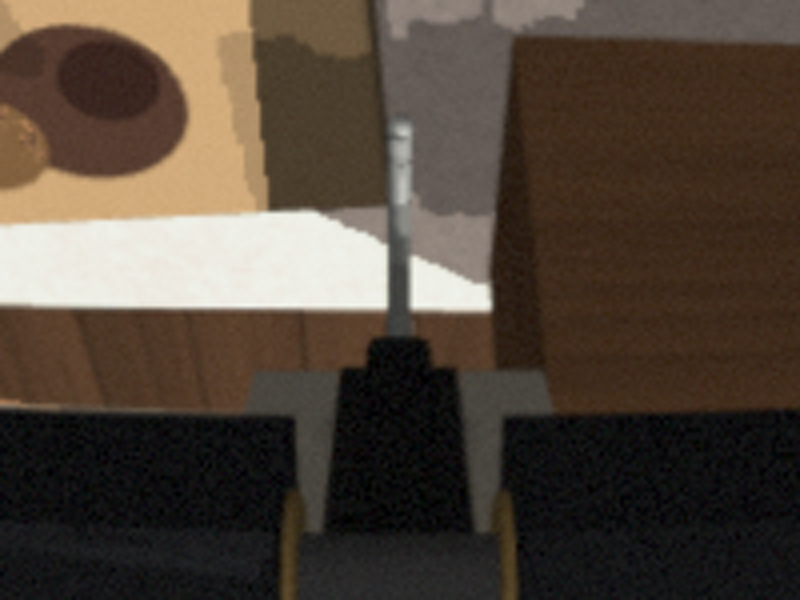

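The picture shows the hook tip at (400,122) in the crop (raw (260,170)), well clear above the tab. The hole is out of this crop, at raw (259,117).

```bash
python3 - <<'E'
from h import *
np.set_printoptions(precision=4,suppress=True,linewidth=250)
z=np.load('pics/w21.npz'); d=z['d'];P=z['p']; st=dict(tool_rot=z['R'],tcp_pos=z['t']); p=P.astype(float).mean(2)
print(p[164:200:2,252:269].astype(int)); print((d[164:200:2,254:267]*1000).astype(int))
for v in range(170,184,1):
    k=[u for u in range(252,270) if 0<d[v,u]<.22]
    if k: 
        q=np.mean([w('wrist',(u,v),d[v,u],st) for u in k],0); print(v,k[0],k[-1],q)
for v in (112,114,117,120,124):
    for u in (250,268): print(v,u,w('wrist',(u,v),d[v,u],st))
print('near face', w('wrist',(258.7,117.2),.1962,st))
E
```

```text
[[ 60  55  49  53  75  87  93  93  91  91  90  94  93  93  93  91  90]
 [ 59  57  52  47  72  88  90  92  95  93  92  92  90  92  90  91  91]
 [ 62  58  50  48  65  87  88  82  85  84  87  89  89  91  92  86  90]
 [ 59  57  54  47  55  85 104 111 114 114 106  91  90  89  89  91  88]
 [ 58  59  54  50  60  95 126 162 177 178 153 108  96  90  92  91  94]
 [ 59  60  57  47  47  72  94 111 132 146 146 102  92  92  93  93  94]
 [ 61  56  58  54  58  98 135 160 169 171 146  96  92  92  93  92  91]
 [ 60  62  59  54  56  90 134 159 173 172 147 100  93  90  93  89  89]
 [ 61  62  59  53  54  80 117 143 154 150 117  94  92  96  92  91  93]
 [ 62  59  61  56  56  84 125 146 157 163 145  99  90  93  88  90  91]
 [ 58  58  59  57  61  86 122 155 176 172 140  96  93  95  95  94  91]
 [ 61  61  58  56  64  84 122 160 187 178 141  98  92  93  93  92  93]
 [ 60  61  59  55  68  84 123 157 187 176 152 124 103  99  96  90  91]
 [ 62  58  61  62  60  78 118 157 184 163 126 135 125  99  94  93  91]
 [124 125 126 124 114  79  92 117 132 135 134 136 133 119 116  98  93]
 [133 131 135 133 121  84  93 117 1
[... 1302 characters left out ...]
0.1801]
174 257 262 [0.6675 0.1106 0.1799]
175 257 262 [0.6697 0.1106 0.1785]
176 257 262 [0.6716 0.1107 0.1775]
177 257 262 [0.6735 0.1107 0.1765]
178 257 262 [0.6754 0.1107 0.1755]
179 257 262 [0.6776 0.1107 0.1742]
180 257 262 [0.6795 0.1108 0.1733]
181 257 262 [0.6812 0.1108 0.1725]
182 257 262 [0.6826 0.1108 0.1721]
183 257 262 [0.6837 0.1108 0.1719]
112 250 [0.652  0.1039 0.1341]
112 268 [0.6515 0.1163 0.1346]
114 250 [0.6517 0.1039 0.1371]
114 268 [0.6516 0.1162 0.1371]
117 250 [0.6521 0.104  0.1404]
117 268 [0.6512 0.1161 0.1415]
120 250 [0.6515 0.1041 0.1449]
120 268 [0.6517 0.1161 0.1444]
124 250 [0.651  0.1043 0.1503]
124 268 [0.6519 0.116  0.1489]
near face [0.652  0.1099 0.1407]
```

Request:
step_arm(increments=[{"dx": 10.5, "dy": -0.4, "dz": 18.2, "rx": 0, "ry": 0, "rz": 0, "claw": 0}, {"dx": 10.5, "dy": -0.3, "dz": 18.1, "rx": 0, "ry": 0, "rz": 0, "claw": 0}, {"dx": 3.3, "dy": 0, "dz": -1.9, "rx": 0, "ry": 0, "rz": 0, "claw": 0}, {"dx": 0, "dy": 0, "dz": 0, "rx": 0, "ry": 0, "rz": 0, "claw": 0}, {"dx": 0, "dy": 0, "dz": 0, "rx": 0, "ry": 0, "rz": 0, "claw": 0}])

```text
time: 27.65
tcp_pos: [0.7075, 0.1103, 0.1448]
tool_rot: [[-0.865, -0.011, 0.502], [-0.009, 1.0, 0.007], [-0.502, 0.001, -0.865]]
contact_force: [-0.3, -0.3, -0.3]
finger_gap: 0.11
grasp_force: 30.0
```

```bash
python3 look.py w22 hook_tip hook_bend hook_heel; cat > ht.py <<'E'
from h import *
import sys
np.set_printoptions(precision=4,suppress=True,linewidth=250)
z=np.load('pics/%s.npz'%sys.argv[1]); d=z['d']; p=z['p'].astype(float).mean(2); m,f=model('wrist')
T=np.eye(4);T[:3,:3]=z['R'];T[:3,3]=z['t']; C=np.linalg.inv(T@np.array(m['mount']))
def proj(q):
    c=C[:3,:3]@q+C[:3,3]; r=np.hypot(c[0],c[1]); a=np.arctan2(r,c[2])*f/r; return np.array([m['cx']+a*c[0],m['cy']+a*c[1]])
# tip from TCP: offset calibrated in w21 ; world offset
tip=z['t']+np.array([-.0448,0.0,-.0077]); print('tip est',tip,'minus hole mm',(tip-[.653,.1099,.1411])*1000)
h=proj(np.array([.6518,.1099,.1411])); print('hole px',h,'tip px',proj(tip)); u0,v0=np.round(h).astype(int)
print(p[v0-10:v0+16,u0-10:u0+11].astype(int)); print((d[v0-8:v0+16,u0-8:u0+9]*1000).astype(int))
E
python3 ht.py w22; python3 go.py
```

```text
27.65 [0.7075 0.1103 0.1448] [-0.3041 -0.2949 -0.3199] 0.11048496120150898 29.997299909591675
[[-0.8648 -0.0114  0.502 ]
 [-0.0094  0.9999  0.0066]
 [-0.5021  0.001  -0.8648]]
hook_tip 0.57 [255.2 169.8] d 0.166258 [0.6522 0.1077 0.1478]
hook_bend 0.8 [259.9 181.2] d 0.19512028 [0.6771 0.1107 0.1324]
hook_heel 0.74 [257.9 207.7] d 0.19782236 [0.6909 0.1095 0.1436]
tip est [0.6627 0.1103 0.1371] minus hole mm [ 9.7086  0.3848 -4.0356]
hole px [259.1492 161.3051] tip px [259.5637 170.2013]
[[101 100  95  95  92  96  91  95  97  98  97  95  96  94  94  94  95  94  92  95  96]
 [ 98  96  96  91  94  97  98  96  98  97  96  97  97  95  94  93  95  94  93  96  96]
 [ 99  97  95  95  96  91  94  95  97  98  96  93  98  94  95  90  93  99  97  93  93]
 [ 99  96  92  92  95  92  97  95  96 101  97  93  97  93  93  93  97  99  97  97  95]
 [ 98  94  92  93  92  93 102 105 110 113 113 107 106 105  95  92  97  95  95  96  94]
 [ 97  94  96  92  94 106 127 150 156 162 154 128 122 119 114 100  96  94  98  97  90]
 [ 96  96  96  97 110 138 162 184 196 198 187 168 159 145 133 113 100  99  94  96  93
[... 2763 characters left out ...]
166 167 166 168 166 166 164]
 [165 164 166 165 166 165 165 166 165 166 165 166 164 166 166 164 165]
 [166 165 166 165 166 166 165 163 164 165 165 166 164 164 164 165 164]
 [166 164 165 165 163 164 165 165 163 164 163 165 164 164 165 165 165]
 [165 164 163 163 164 165 164 165 164 164 164 164 164 164 163 164 163]
 [163 165 163 164 164 163 164 162 163 164 163 163 163 162 164 164 164]
 [164 164 163 163 164 163 162 163   0 163 162 163 163 164 163 163 163]
 [165 166 164 164 165 163 163 164 162 163 162 162 163 163 161 163 162]
 [165 165 165 164 165 165 164 164 164 165 164 164 162 162 164 162 163]]
27.85 [0.7069 0.1104 0.1438] qd 0.006866674399341336 [ 0.3843  0.1745 -0.8064  1.0961 -0.2059 -2.9842]
```

Request:
step_arm(increments=[{"dx": 0, "dy": -0.5, "dz": 0, "rx": 0, "ry": 0, "rz": 0, "claw": 0}, {"dx": 2.1, "dy": 0, "dz": -3.4, "rx": 0, "ry": 0, "rz": 0, "claw": 0}, {"dx": 2.6, "dy": 0, "dz": -4.2, "rx": 0, "ry": 0, "rz": 0, "claw": 0}, {"dx": 2.1, "dy": 0, "dz": -3.4, "rx": 0, "ry": 0, "rz": 0, "claw": 0}, {"dx": 0, "dy": 0, "dz": 0, "rx": 0, "ry": 0, "rz": 0, "claw": 0}])

```text
time: 28.48
tcp_pos: [0.6951, 0.1095, 0.1496]
tool_rot: [[-0.866, -0.012, 0.501], [-0.01, 1.0, 0.006], [-0.501, 0.0, -0.866]]
contact_force: [0.7, 0.3, -1.1]
finger_gap: 0.111
grasp_force: 30.0
```

```bash
python3 look.py w23 hook_tip; python3 ht.py w23; python3 go.py
```

```text
28.475 [0.6951 0.1095 0.1496] [ 0.6612  0.275  -1.0759] 0.11079933593326528 29.99729186296463
[[-0.8656 -0.0121  0.5006]
 [-0.0103  0.9999  0.0063]
 [-0.5007  0.0003 -0.8656]]
hook_tip 0.66 [258.1 169.4] d 0.18058564 [0.6495 0.1086 0.1421]
tip est [0.6503 0.1095 0.1419] minus hole mm [-2.7273 -0.3684  0.8279]
hole px [260.1836 171.0141] tip px [259.6215 170.1344]
[[ 96 101  96  94  93  92  95  93  98  97  96  93  95  95  93  94  91  95  95  96  96]
 [ 98  97  97  93  92  95  92  94  97  96  96  99  95  95  96  95  96  94  94  97  96]
 [ 97  96  99  94  94  93  95  95  97  94  94  97  94  92  94  92  95  97  94  96  97]
 [ 99  98  95  94  95  93  97  98  99  94  95  98  98  95  97  95  95  94  97  94  97]
 [ 97  96  96  95  95  95  99  99 101 105 114 107 102  99  96  96  94  96  97  95  95]
 [ 98  99  95  93  96  96 103 108 113 133 148 106 103 110 112 102  98  95  94  95  96]
 [ 95  94  91  97  93  98 104 106 108 139 175 143 133 133 125 108  98  97  96  94  94]
 [ 95  95  94  92  91  93  91  90  82 107 142 139 141 132 129 112 101  95  94  96  93]
 [ 96  95  95  91  84  79  82  80  86 
[... 2637 characters left out ...]
78 177 178 179 178 179 179]
 [178 178 177 178 178 179 178 178 176 177 178 177 177 179 178 177 177]
 [178 177 176 177 176 176 176 179 177 178 177 177 177 177 178 178 178]
 [175 176 177 178 177 177 177 177 177 176 176 177 176 176 177 177 176]
 [176 176 175 177 176 177 176 176 176 177 176 176 176 175 177 176 175]
 [177 177 177 176 174 175 176 176 175 175 175 176 176 176 176 175 176]
 [177 177 179 176 176 177 175 176 176 176 176 175 175 175 176 176 175]
 [350 177 176 176 178 176 177 176 177 177 176 175 175 177 176 175 174]
 [353 353 356 373 394 201 200 177 178 177 176 176 177 176 176 176 175]]
28.575 [0.6952 0.1094 0.1493] qd 0.005003965623548553 [ 0.4105  0.1516 -0.8134  1.0403 -0.227  -2.9494]
```

Request:
step_arm(increments=[{"dx": 0, "dy": 0.5, "dz": 0, "rx": 0, "ry": 0, "rz": 0, "claw": 0}, {"dx": 1.9, "dy": 0, "dz": -3.1, "rx": 0, "ry": 0, "rz": 0, "claw": 0}, {"dx": 1.9, "dy": 0, "dz": -3.1, "rx": 0, "ry": 0, "rz": 0, "claw": 0}, {"dx": 2, "dy": 0, "dz": -3.1, "rx": 0, "ry": 0, "rz": 0, "claw": 0}, {"dx": 0, "dy": 0, "dz": 0, "rx": 0, "ry": 0, "rz": 0, "claw": 0}])

```text
time: 29.2
tcp_pos: [0.6854, 0.1098, 0.1547]
tool_rot: [[-0.866, -0.012, 0.5], [-0.01, 1.0, 0.006], [-0.501, 0.0, -0.866]]
contact_force: [0.3, 0.4, -0.6]
finger_gap: 0.111
grasp_force: 30.0
```

Request:
step_arm(increments=[{"dx": 2.4, "dy": 0, "dz": -1.9, "rx": 0, "ry": 0, "rz": 0, "claw": 0}, {"dx": 2.4, "dy": 0, "dz": -1.9, "rx": 0, "ry": 0, "rz": 0, "claw": 0}, {"dx": 0, "dy": 0, "dz": 0, "rx": 0, "ry": 0, "rz": 0, "claw": 0}])

```text
time: 29.58
tcp_pos: [0.6793, 0.1095, 0.1552]
tool_rot: [[-0.866, -0.012, 0.5], [-0.01, 1.0, 0.006], [-0.5, -0.0, -0.866]]
contact_force: [-0.2, -0.3, -0.6]
finger_gap: 0.114
grasp_force: 30.0
```

```bash
python3 look.py w24 hook_tip hook_bend; python3 go.py; python3 -c "
from h import *
z=np.load('pics/w24.npz'); d=z['d']; np.set_printoptions(linewidth=250)
print((d[160:236:3,240:282:2]*1000).astype(int))
cv2.imwrite('pics/w24v.png',cv2.resize(z['p'][110:260,160:360,::-1],(800,600),interpolation=cv2.INTER_CUBIC))"
```

```text
29.575 [0.6793 0.1095 0.1552] [-0.1935 -0.333  -0.5757] 0.11355989091228097 29.99713361263275
[[-0.8659 -0.0118  0.5001]
 [-0.0102  0.9999  0.0059]
 [-0.5002 -0.     -0.8659]]
hook_tip 0.63 [259.6 168.7] d 0.180751 [0.6335 0.1095 0.1473]
hook_bend 0.79 [260.8 186.9] d 0.19629131 [0.6522 0.1105 0.1449]
29.725 [0.6795 0.1096 0.1552] qd 0.0030770667624186107 [ 0.4379  0.1218 -0.8287  1.0002 -0.2482 -2.9313]
[[211 212 211 213 210 211 212 213 212 212 212 212 212 213 213 212 212 213 211 213 212]
 [211 210 209 210 210 211 210 209 210 210 209 210 210 209 210 209 209 210 210 209 209]
 [209 208 207 208 208 208 208 208 208 208 208 207 209 208 208 208 207 208 208 209 208]
 [206 206 207 207 206 206 206 207 206 181 180 206 206 206 206 207 205 205 206 207 206]
 [205 203 204 204 203 203 204 206 204 180 180 179 204 204 205 205 204 204 205 204 204]
 [203 203 203 202 201 202 203 202 201 184 183 183 202 202 202 202 202 201 204 202 203]
 [200 200 200 200 200 201 200 199 201 189 189 191 200 202 199 199 199 199 201 200 200]
 [199 199 198 199 200 198 199 199 399 195 195 197 399 199 199 198 198 199 199 199 1
[... 870 characters left out ...]
48]
 [400 400 400 401 399 400 401 401 402 191 192 192 453 452 452 452 453 452 451 453 454]
 [407 407 406 406 406 405 406 407 407 189 189 191 460 458 459 458 459 459 457 458 458]
 [411 411 411 412 411 412 410 411 411 186 186 189 463 463 464 465 465 464 464 464 463]
 [417 417 417 470 469 471 471 470 469 184 183 185 470 471 469 468 470 469 469 471 470]
 [478 476 474 477 476 477 177 176 175 178 176 178 177 177 476 476 476 477 476 475 476]
 [483 482 482 484 481 481 176 174 174 175 175 175 175 175 484 481 481 482 482 484 482]
 [488 489 489 172 173 172 172 173 173 172 173 173 173 172 490 172 172 172 489 488 489]
 [165 166 166 168 167 168 172 171 170 171 170 170 171 171 174 170   0 168 165 166 164]]
```

The depth map shows the tail in front of the tab, through the hole, with the shank behind the tab. So the hook is threaded, with no force. Now I lift gently.

Request:
step_arm(increments=[{"dx": -1.5, "dy": 0, "dz": -2.6, "rx": 0, "ry": 0, "rz": 0, "claw": 0}, {"dx": -1.5, "dy": 0, "dz": -2.6, "rx": 0, "ry": 0, "rz": 0, "claw": 0}, {"dx": -2, "dy": 0, "dz": -3.5, "rx": 0, "ry": 0, "rz": 0, "claw": 0}, {"dx": -2, "dy": 0, "dz": -3.5, "rx": 0, "ry": 0, "rz": 0, "claw": 0}, {"dx": 0, "dy": 0, "dz": 0, "rx": 0, "ry": 0, "rz": 0, "claw": 0}])

```text
time: 30.35
tcp_pos: [0.6796, 0.11, 0.1697]
tool_rot: [[-0.866, -0.012, 0.501], [-0.01, 1.0, 0.006], [-0.501, 0.0, -0.866]]
contact_force: [-0.3, 0.0, -2.2]
finger_gap: 0.11
grasp_force: 30.0
```

```bash
python3 look.py w25 hook_tip hook_bend plate_rivet; python3 go.py
```

```text
30.35 [0.6796 0.11   0.1697] [-0.3347  0.0356 -2.1944] 0.10995487873442757 29.997206032276154
[[-0.8656 -0.0121  0.5006]
 [-0.0102  0.9999  0.0064]
 [-0.5006  0.0004 -0.8657]]
hook_tip 0.71 [258.7 170.5] d 0.18020187 [0.6342 0.1095 0.163 ]
hook_bend 0.61 [259.1 183.4] d 0.19738793 [0.6518 0.1099 0.1569]
plate_rivet 0.87 [268.4 145.9] d 0.21692164 [0.6473 0.1167 0.1227]
30.55 [0.6793 0.1095 0.1691] qd 0.0025594300655536898 [ 0.4829  0.1082 -0.7865  0.8623 -0.3037 -2.8254]
```

Request:
step_arm(increments=[{"dx": -3, "dy": 0, "dz": -5.2, "rx": 0, "ry": 0, "rz": 0, "claw": 0}, {"dx": -3.5, "dy": 0, "dz": -6.1, "rx": 0, "ry": 0, "rz": 0, "claw": 0}, {"dx": -3.5, "dy": 0, "dz": -6.1, "rx": 0, "ry": 0, "rz": 0, "claw": 0}, {"dx": -3.5, "dy": 0, "dz": -6.1, "rx": 0, "ry": 0, "rz": 0, "claw": 0}, {"dx": -3.5, "dy": 0, "dz": -6.1, "rx": 0, "ry": 0, "rz": 0, "claw": 0}])

```text
time: 31.18
tcp_pos: [0.6793, 0.1094, 0.2036]
tool_rot: [[-0.866, -0.012, 0.5], [-0.01, 1.0, 0.006], [-0.5, -0.0, -0.866]]
contact_force: [0.5, 0.3, -1.8]
finger_gap: 0.113
grasp_force: 30.0
```

Request:
step_arm(increments=[{"dx": -4.5, "dy": 0, "dz": -7.8, "rx": 0, "ry": 0, "rz": 0, "claw": 0}, {"dx": -5, "dy": 0, "dz": -8.7, "rx": 0, "ry": 0, "rz": 0, "claw": 0}, {"dx": -5, "dy": 0, "dz": -8.7, "rx": 0, "ry": 0, "rz": 0, "claw": 0}, {"dx": 0, "dy": 0, "dz": 0, "rx": 0, "ry": 0, "rz": 0, "claw": 0}, {"dx": 0, "dy": 0, "dz": 0, "rx": 0, "ry": 0, "rz": 0, "claw": 0}])

```text
time: 31.8
tcp_pos: [0.6791, 0.1095, 0.2322]
tool_rot: [[-0.866, -0.012, 0.5], [-0.01, 1.0, 0.006], [-0.5, -0.0, -0.866]]
contact_force: [-0.1, -0.1, -1.4]
finger_gap: 0.119
grasp_force: 30.0
```

```bash
python3 look.py w26 hook_tip hook_bend plate_rivet plate; python3 go.py; python3 - <<'E'
from h import *
np.set_printoptions(precision=4,suppress=True)
z=np.load('pics/w26.npz'); d=z['d']; st=dict(tool_rot=z['R'],tcp_pos=z['t'])
r=robot.masks_of('wrist','plate')
for k in r[:2]:
    v,u=np.nonzero(k['pixels']&(d>0)); q=np.array([w('wrist',(a,b),d[b,a],st) for a,b in zip(u,v)]); print(k['score'],len(q)); print(np.percentile(q,[1,50,99],axis=0))
E
```

```text
31.8 [0.6791 0.1095 0.2322] [-0.1282 -0.076  -1.4334] 0.11864017465240999 29.997387528419495
[[-0.866  -0.0117  0.4999]
 [-0.0102  0.9999  0.0058]
 [-0.4999 -0.     -0.8661]]
hook_tip 0.84 [258.5 170.5] d 0.18028073 [0.6338 0.1089 0.2255]
hook_bend 0.92 [256.6 183.2] d 0.19816138 [0.6518 0.1078 0.2188]
plate 0.82 [257.5  93.3] d 0.2838286 [0.6533 0.1078 0.0926]
plate 0.32 [332.3  62.6] d 0.29365674 [0.6314 0.1883 0.0548]
32.05 [0.6792 0.1093 0.232 ] qd 0.002076423891409467 [ 0.5619  0.052  -0.6261  0.5706 -0.5056 -2.5709]
0.7 6309
[[0.6488 0.0854 0.0916]
 [0.6513 0.1116 0.182 ]
 [0.6539 0.1367 0.227 ]]
```

```bash
python3 - <<'E'
from h import *
s=robot.get_state(); A=np.array; R0=toolR(30,.65); R1=toolR(30,-3.7)
plan(s['tcp_pos'],s['tool_rot'],[(A([.655,.107,.232]),R0),(A([.585,.08,.230]),R0),(A([.572,-.14,.215]),R1),(A([.5734,-.1602,.199]),R1)],mm=22)
E
```

```text
[{"dx": 10.5, "dy": -1.1, "dz": -6.0}, {"dx": 10.5, "dy": -1.0, "dz": -6.0}, {"dx": 15.5, "dy": -6.5, "dz": -8.4}, {"dx": 15.5, "dy": -6.6, "dz": -8.3}, {"dx": 15.5, "dy": -6.5, "dz": -8.4}]
[{"dx": 15.4, "dy": -6.6, "dz": -8.3}, {"dx": 1.9, "dy": -20.0, "dz": 0.5, "rx": 0.003, "rz": 0.006}, {"dx": 1.8, "dy": -20.0, "dz": 0.5, "rx": 0.003, "rz": 0.006}, {"dx": 1.7, "dy": -20.0, "dz": 0.6, "rx": 0.004, "rz": 0.006}, {"dx": 1.6, "dy": -20.0, "dz": 0.7, "rx": 0.003, "rz": 0.006}]
[{"dx": 1.4, "dy": -20.0, "dz": 0.7, "rx": 0.004, "rz": 0.006}, {"dx": 1.3, "dy": -20.0, "dz": 0.8, "rx": 0.003, "rz": 0.006}, {"dx": 1.2, "dy": -20.0, "dz": 0.9, "rx": 0.004, "rz": 0.006}, {"dx": 1.1, "dy": -20.0, "dz": 1.0, "rx": 0.003, "rz": 0.006}, {"dx": 0.9, "dy": -20.1, "dz": 1.0, "rx": 0.004, "rz": 0.006}]
[{"dx": 0.8, "dy": -20.0, "dz": 1.1, "rx": 0.003, "rz": 0.006}, {"dx": 0.7, "dy": -20.1, "dz": 1.2, "rx": 0.004, "rz": 0.006}, {"dx": 2.9, "dy": -10.0, "dz": 7.6}, {"dx": 2.8, "dy": -10.0, "dz": 7.6}]
```

Request:
step_arm(increments=[{"dx": 10.5, "dy": -1, "dz": -6, "rx": 0, "ry": 0, "rz": 0, "claw": 0}, {"dx": 10.5, "dy": -1, "dz": -6, "rx": 0, "ry": 0, "rz": 0, "claw": 0}, {"dx": 15.5, "dy": -6.5, "dz": -8.4, "rx": 0, "ry": 0, "rz": 0, "claw": 0}, {"dx": 15.5, "dy": -6.5, "dz": -8.4, "rx": 0, "ry": 0, "rz": 0, "claw": 0}, {"dx": 15.5, "dy": -6.5, "dz": -8.4, "rx": 0, "ry": 0, "rz": 0, "claw": 0}])

```text
time: 32.72
tcp_pos: [0.6011, 0.0865, 0.231]
tool_rot: [[-0.866, -0.012, 0.5], [-0.01, 1.0, 0.006], [-0.5, 0.0, -0.866]]
contact_force: [-0.0, 0.3, -1.6]
finger_gap: 0.108
grasp_force: 30.0
```

Request:
step_arm(increments=[{"dx": 15.4, "dy": -8, "dz": -8.3, "rx": 0, "ry": 0, "rz": 0, "claw": 0}, {"dx": 1.9, "dy": -18.5, "dz": 0.5, "rx": 0.003, "ry": 0, "rz": 0.006, "claw": 0}, {"dx": 1.8, "dy": -20, "dz": 0.5, "rx": 0.003, "ry": 0, "rz": 0.006, "claw": 0}, {"dx": 1.7, "dy": -20, "dz": 0.6, "rx": 0.004, "ry": 0, "rz": 0.006, "claw": 0}, {"dx": 1.6, "dy": -20, "dz": 0.7, "rx": 0.003, "ry": 0, "rz": 0.006, "claw": 0}])

```text
time: 33.35
tcp_pos: [0.5795, -0.0004, 0.225]
tool_rot: [[-0.866, 0.016, 0.5], [0.014, 1.0, -0.007], [-0.5, 0.001, -0.866]]
contact_force: [0.8, 0.1, -2.3]
finger_gap: 0.111
grasp_force: 30.0
```

Request:
step_arm(increments=[{"dx": 1.4, "dy": -20, "dz": 0.7, "rx": 0.004, "ry": 0, "rz": 0.006, "claw": 0}, {"dx": 1.3, "dy": -20, "dz": 0.8, "rx": 0.003, "ry": 0, "rz": 0.006, "claw": 0}, {"dx": 1.2, "dy": -20, "dz": 0.9, "rx": 0.004, "ry": 0, "rz": 0.006, "claw": 0}, {"dx": 1.1, "dy": -20, "dz": 1, "rx": 0.003, "ry": 0, "rz": 0.006, "claw": 0}, {"dx": 0.9, "dy": -20, "dz": 1, "rx": 0.004, "ry": 0, "rz": 0.006, "claw": 0}])

```text
time: 33.98
tcp_pos: [0.5736, -0.1002, 0.2182]
tool_rot: [[-0.865, 0.051, 0.5], [0.044, 0.999, -0.025], [-0.5, 0.0, -0.866]]
contact_force: [-0.1, -0.2, -2.0]
finger_gap: 0.115
grasp_force: 30.0
```

Request:
step_arm(increments=[{"dx": 0.8, "dy": -20, "dz": 1.1, "rx": 0.003, "ry": 0, "rz": 0.006, "claw": 0}, {"dx": 0.7, "dy": -20, "dz": 1.2, "rx": 0.004, "ry": 0, "rz": 0.006, "claw": 0}, {"dx": 2.9, "dy": -13, "dz": 7.6, "rx": 0, "ry": 0, "rz": 0, "claw": 0}, {"dx": 2.8, "dy": -7, "dz": 7.6, "rx": 0, "ry": 0, "rz": 0, "claw": 0}, {"dx": 0, "dy": 0, "dz": 0, "rx": 0, "ry": 0, "rz": 0, "claw": 0}])

```text
time: 34.6
tcp_pos: [0.5727, -0.1598, 0.1984]
tool_rot: [[-0.865, 0.065, 0.498], [0.057, 0.998, -0.033], [-0.499, 0.0, -0.867]]
contact_force: [-0.7, 0.0, -2.2]
finger_gap: 0.114
grasp_force: 30.0
```

Request:
step_arm(increments=[{"dx": 0, "dy": 0, "dz": 0, "rx": 0, "ry": 0, "rz": 0, "claw": 0}, {"dx": 0, "dy": 0, "dz": 0, "rx": 0, "ry": 0, "rz": 0, "claw": 0}, {"dx": 0, "dy": 0, "dz": 0, "rx": 0, "ry": 0, "rz": 0, "claw": 0}, {"dx": 0, "dy": 0, "dz": 0, "rx": 0, "ry": 0, "rz": 0, "claw": 0}])

```text
time: 35.1
tcp_pos: [0.5736, -0.1593, 0.1995]
tool_rot: [[-0.864, 0.064, 0.499], [0.056, 0.998, -0.032], [-0.5, 0.0, -0.866]]
contact_force: [-0.3, -0.6, -3.4]
finger_gap: 0.109
grasp_force: 30.0
```

```bash
python3 look.py w27 hook_tip hook_bend hook_heel plate plate_rivet rail_bar; python3 go.py .5734 -.1602 .199; python3 - <<'E'
from h import *
R=robot.get_state()['tool_rot']; print(R)
z=np.load('pics/w27.npz'); st=dict(tool_rot=z['R'],tcp_pos=z['t']); d=z['d']
# bar surface near y=-.16
Q=[]
for v in range(225,300,2):
    for u in list(range(200,240,3))+list(range(285,330,3)):
        if .15<d[v,u]<.4:
            q=w('wrist',(u,v),d[v,u],st)
            if .255<q[2]<.285 and abs(q[0]-.61)<.02: Q.append(q)
Q=np.array(Q); print(len(Q),Q.min(0) if len(Q) else '',Q.max(0) if len(Q) else '')
E
```

```text
35.1 [ 0.5736 -0.1593  0.1995] [-0.2944 -0.59   -3.392 ] 0.10940469858806122 29.997652173042297
[[-0.864   0.0641  0.4993]
 [ 0.0555  0.9979 -0.0319]
 [-0.5003  0.0001 -0.8658]]
hook_tip 0.71 [258.6 171.4] d 0.18038508 [ 0.5288 -0.1565  0.193 ]
hook_bend 0.76 [260.3 182.7] d 0.19764745 [ 0.5458 -0.1565  0.1861]
hook_heel 0.75 [258.  207.5] d 0.19710001 [ 0.5563 -0.1587  0.1987]
plate 0.66 [239.6  98.4] d 0.2880792 [ 0.5524 -0.1774  0.0598]
plate_rivet 0.97 [260.4 152.1] d 0.21780986 [ 0.5451 -0.1563  0.1552]
35.45 [ 0.5735 -0.1595  0.1993] qd 0.0011901414310048156 [ 0.1147 -0.082  -0.7167  0.216  -0.4282 -1.9234]
[ 0.1936 -0.7349  0.1984]
[[-8.64169845e-01  6.43720767e-02  4.99065841e-01]
 [ 5.58101500e-02  9.97925958e-01 -3.20781674e-02]
 [-5.00095696e-01  1.31954498e-04 -8.65970136e-01]]
0
```

Request:
step_arm(increments=[{"dx": -10, "dy": 0, "dz": 5.8, "rx": 0, "ry": 0, "rz": 0, "claw": 0}, {"dx": -12, "dy": 0, "dz": 6.9, "rx": 0, "ry": 0, "rz": 0, "claw": 0}, {"dx": -12, "dy": 0, "dz": 6.9, "rx": 0, "ry": 0, "rz": 0, "claw": 0}, {"dx": -12.8, "dy": 0, "dz": 7.4, "rx": 0, "ry": 0, "rz": 0, "claw": 0}, {"dx": 0, "dy": 0, "dz": 0, "rx": 0, "ry": 0, "rz": 0, "claw": 0}])

```text
time: 36.08
tcp_pos: [0.6288, -0.163, 0.1989]
tool_rot: [[-0.864, 0.064, 0.499], [0.056, 0.998, -0.032], [-0.5, -0.0, -0.866]]
contact_force: [0.6, 0.2, -2.3]
finger_gap: 0.112
grasp_force: 30.0
```

Request:
step_arm(increments=[{"dx": 0.3, "dy": 0, "dz": 4.5, "rx": 0, "ry": 0, "rz": 0, "claw": 0}, {"dx": -0.1, "dy": 0, "dz": 5.8, "rx": 0, "ry": 0, "rz": 0, "claw": 0}, {"dx": -0.1, "dy": 0, "dz": 5.8, "rx": 0, "ry": 0, "rz": 0, "claw": 0}, {"dx": 0, "dy": 0, "dz": 0, "rx": 0, "ry": 0, "rz": 0, "claw": 0}, {"dx": 0, "dy": 0, "dz": 0, "rx": 0, "ry": 0, "rz": 0, "claw": 0}])

```text
time: 36.7
tcp_pos: [0.6354, -0.1635, 0.1854]
tool_rot: [[-0.864, 0.064, 0.499], [0.056, 0.998, -0.032], [-0.5, 0.0, -0.866]]
contact_force: [-0.4, 0.9, -2.3]
finger_gap: 0.115
grasp_force: 30.0
```

```bash
python3 look.py w28 hook_tip hook_bend hook_heel; python3 go.py .6376 -.1637 .1801; python3 - <<'E'
from h import *
for c in('scene','side'):
    p,d=robot.camera(c)
    for t in ('hook_crown','hook_bend','rail_bar'):
        for r in robot.mark_of(c,t)[:1]: print(c,t,round(r['score'],2),np.round(r['uv'],1))
    np.savez('pics/%s1.npz'%c,p=p,d=d)
E
```

```text
36.7 [ 0.6354 -0.1635  0.1854] [-0.4334  0.9398 -2.3184] 0.11510706854314344 29.997427761554718
[[-0.8641  0.0643  0.4992]
 [ 0.0557  0.9979 -0.0321]
 [-0.5003  0.0001 -0.8659]]
hook_tip 0.67 [259.7 252.9] d 0.15741666 [ 0.6039 -0.1609  0.228 ]
hook_bend 0.77 [259.8 184.5] d 0.19609377 [ 0.6073 -0.161   0.174 ]
hook_heel 0.64 [256.5 208.3] d 0.49088264 [ 0.8456 -0.1811 -0.001 ]
36.9 [ 0.6354 -0.1635  0.1856] qd 0.0015012996488154764 [ 0.0892  0.044  -0.6241  0.202  -0.391  -1.8913]
[ 0.7982 -0.0707  5.8448]
scene hook_crown 0.47 [185.4 172.5]
scene hook_bend 0.47 [193.9 197.5]
side hook_crown 0.61 [154.4 268.9]
side hook_bend 0.3 [159.1 262.6]
side rail_bar 0.29 [355.2 175.1]
```

Request:
step_arm(increments=[{"dx": 0.4, "dy": 0, "dz": 2.9, "rx": 0, "ry": 0, "rz": 0, "claw": 0}, {"dx": 0.4, "dy": 0, "dz": 2.9, "rx": 0, "ry": 0, "rz": 0, "claw": 0}, {"dx": 0, "dy": 0, "dz": 0, "rx": 0, "ry": 0, "rz": 0, "claw": 0}, {"dx": 0, "dy": 0, "dz": 0, "rx": 0, "ry": 0, "rz": 0, "claw": 0}])

```text
time: 37.8
tcp_pos: [0.6379, -0.1636, 0.1801]
tool_rot: [[-0.864, 0.064, 0.5], [0.056, 0.998, -0.032], [-0.501, 0.0, -0.866]]
contact_force: [0.9, -0.0, -0.8]
finger_gap: 0.115
grasp_force: 30.0
```

```bash
python3 go.py .6376 -.1637 .1801; python3 -c "
from h import *
s=robot.get_state();print(s['contact_force'])"; python3 look.py w29 hook_bend; python3 -c "
from h import *
s=robot.get_state();print(s['contact_force'])"
```

```text
37.8 [ 0.6379 -0.1636  0.1801] qd 0.002988330798321114 [ 0.0878  0.0541 -0.6298  0.2083 -0.375  -1.897 ]
[ 0.283  -0.1363 -0.1269]
[ 0.88367487 -0.02328419 -0.76767901]
37.8 [ 0.6379 -0.1636  0.1801] [ 0.8837 -0.0233 -0.7677] 0.11476682684071925 29.996761679649353
[[-0.8639  0.0642  0.4995]
 [ 0.0557  0.9979 -0.0321]
 [-0.5006  0.0001 -0.8657]]
hook_bend 0.66 [258.2 183.1] d 0.1983307 [ 0.6107 -0.1623  0.1665]
[ 0.36161071 -0.48262419 -1.03052442]
```

Request:
step_arm(increments=[{"dx": 0, "dy": 0, "dz": 0, "rx": 0, "ry": 0, "rz": 0, "claw": 10.5}, {"dx": 0, "dy": 0, "dz": 0, "rx": 0, "ry": 0, "rz": 0, "claw": 12}, {"dx": 0, "dy": 0, "dz": 0, "rx": 0, "ry": 0, "rz": 0, "claw": 16}, {"dx": 0, "dy": 0, "dz": 0, "rx": 0, "ry": 0, "rz": 0, "claw": 25}, {"dx": 0, "dy": 0, "dz": 0, "rx": 0, "ry": 0, "rz": 0, "claw": 45}])

```text
time: 38.52
tcp_pos: [0.6376, -0.1636, 0.1799]
tool_rot: [[-0.864, 0.064, 0.499], [0.056, 0.998, -0.032], [-0.5, 0.0, -0.866]]
contact_force: [-0.8, -0.3, 0.2]
finger_gap: 0.341
grasp_force: 0.0
```

Request:
step_arm(increments=[{"dx": 0, "dy": 0, "dz": 0, "rx": 0, "ry": 0, "rz": 0, "claw": 60}, {"dx": 0, "dy": 0, "dz": 0, "rx": 0, "ry": 0, "rz": 0, "claw": 60}, {"dx": 0, "dy": 0, "dz": 0, "rx": 0, "ry": 0, "rz": 0, "claw": 60}])

```text
time: 38.9
tcp_pos: [0.6376, -0.1636, 0.1799]
tool_rot: [[-0.864, 0.064, 0.499], [0.056, 0.998, -0.032], [-0.5, 0.0, -0.866]]
contact_force: [0.3, 0.7, 0.1]
finger_gap: 0.654
grasp_force: 0.0
```

```bash
python3 look.py w30 hook hook_tip hook_bend hook_heel plate_rivet plate; python3 hk.py w30
```

```text
38.9 [ 0.6376 -0.1636  0.1799] [0.3473 0.6927 0.0649] 0.6539350578780304 0.0
[[-0.8641  0.0643  0.4991]
 [ 0.0558  0.9979 -0.0321]
 [-0.5002  0.0001 -0.8659]]
hook 0.67 [259.2 252. ] d 0.15741841 [ 0.6057 -0.1613  0.2222]
hook_tip 0.83 [257.9 168.5] d 0.17772691 [ 0.5897 -0.1611  0.1741]
hook_bend 0.69 [259.5 182.9] d 0.19329678 [ 0.6067 -0.1612  0.1697]
hook_heel 0.9 [258.7 207.1] d 0.1947757 [ 0.6184 -0.1625  0.1804]
plate_rivet 0.67 [263.1 144. ] d 0.21733364 [ 0.6049 -0.1584  0.1316]
plate 0.84 [251.4  84.8] d 0.27605513 [ 0.6015 -0.1687  0.0408]
39.25 [ 0.6376 -0.1637  0.1799] [-0.7139 -0.1322 -1.0274] gap 60.08245610486838
0.166 141 [ 0.5944 -0.1635] [ 0.6265 -0.1584]
0.176 57 [ 0.6219 -0.1634] [ 0.626 -0.16 ]
0.186 52 [ 0.6194 -0.1632] [ 0.6225 -0.1599]
0.196 138 [ 0.6125 -0.1663] [ 0.6175 -0.1567]
0.206 196 [ 0.6101 -0.1662] [ 0.6147 -0.1567]
0.216 233 [ 0.6064 -0.1662] [ 0.6123 -0.1562]
0.226 229 [ 0.6038 -0.166 ] [ 0.6094 -0.1563]
0.246 95 [ 0.6016 -0.1629] [ 0.6063 -0.159 ]
0.256 98 [ 0.5995 -0.1627] [ 0.6042 -0.1593]
```

Released, and the hook and plate hang freely. I am retreating back along the tool axis.

Request:
step_arm(increments=[{"dx": 0, "dy": 0, "dz": -15, "rx": 0, "ry": 0, "rz": 0, "claw": 65}, {"dx": 0, "dy": 0, "dz": -30, "rx": 0, "ry": 0, "rz": 0, "claw": 70}, {"dx": 0, "dy": 0, "dz": -40, "rx": 0, "ry": 0, "rz": 0, "claw": 70}, {"dx": 0, "dy": 0, "dz": -40, "rx": 0, "ry": 0, "rz": 0, "claw": 70}, {"dx": 0, "dy": 0, "dz": -30, "rx": 0, "ry": 0, "rz": 0, "claw": 70}])

```text
time: 39.98
tcp_pos: [0.5593, -0.1585, 0.3172]
tool_rot: [[-0.863, 0.064, 0.502], [0.056, 0.998, -0.032], [-0.503, 0.001, -0.865]]
contact_force: [0.7, 0.0, 0.6]
finger_gap: 0.799
grasp_force: 0.0
```

Request:
step_arm(increments=[{"dx": 0, "dy": 0, "dz": 0, "rx": 0, "ry": 0, "rz": 0, "claw": 70}, {"dx": 0, "dy": 0, "dz": 0, "rx": 0, "ry": 0, "rz": 0, "claw": 70}, {"dx": 0, "dy": 0, "dz": 0, "rx": 0, "ry": 0, "rz": 0, "claw": 70}, {"dx": 0, "dy": 0, "dz": 0, "rx": 0, "ry": 0, "rz": 0, "claw": 70}, {"dx": 0, "dy": 0, "dz": 0, "rx": 0, "ry": 0, "rz": 0, "claw": 70}])

```text
time: 40.6
tcp_pos: [0.5603, -0.1587, 0.3134]
tool_rot: [[-0.865, 0.064, 0.498], [0.056, 0.998, -0.032], [-0.499, -0.0, -0.867]]
contact_force: [0.0, -0.4, -1.1]
finger_gap: 0.8
grasp_force: 0.0
```

Request:
step_arm(increments=[{"dx": 0, "dy": 0, "dz": 0, "rx": 0, "ry": 0, "rz": 0, "claw": 70}, {"dx": 0, "dy": 0, "dz": 0, "rx": 0, "ry": 0, "rz": 0, "claw": 70}, {"dx": 0, "dy": 0, "dz": 0, "rx": 0, "ry": 0, "rz": 0, "claw": 70}, {"dx": 0, "dy": 0, "dz": 0, "rx": 0, "ry": 0, "rz": 0, "claw": 70}, {"dx": 0, "dy": 0, "dz": 0, "rx": 0, "ry": 0, "rz": 0, "claw": 70}])

```text
time: 41.22
tcp_pos: [0.5603, -0.1586, 0.3142]
tool_rot: [[-0.864, 0.064, 0.499], [0.056, 0.998, -0.032], [-0.5, 0.0, -0.866]]
contact_force: [0.8, -0.2, -0.5]
finger_gap: 0.803
grasp_force: 0.0
```

```bash
python3 look.py w31 hook hook_tip hook_bend hook_crown plate_rivet plate; python3 look.py w32 plate_rivet plate; python3 go.py
```

```text
41.225 [ 0.5603 -0.1586  0.3142] [ 0.7685 -0.1789 -0.4531] 0.8028635247535224 0.0
[[-0.8641  0.0643  0.4992]
 [ 0.0558  0.9979 -0.0321]
 [-0.5002  0.0001 -0.8659]]
hook 0.82 [262.9 177.2] d 0.30796456 [ 0.6078 -0.1576  0.2197]
hook_tip 0.93 [259.1 138.6] d 0.32731813 [ 0.5924 -0.1605  0.1738]
hook_bend 0.75 [257.5 146.6] d 0.34692773 [ 0.6107 -0.1636  0.1651]
hook_bend 0.21 [430.8 101.1] d 0.41841513 [0.6168 0.1219 0.0449]
hook_crown 0.68 [259.4 222.7] d 0.26968676 [ 0.6083 -0.1613  0.2776]
plate_rivet 0.57 [261.8 129.6] d 0.36545104 [ 0.6084 -0.1582  0.1344]
plate 0.7 [257.8 148.6] d 0.34479225 [ 0.611  -0.1633  0.1686]
plate 0.65 [254.   95.4] d 0.4331497 [ 0.6119 -0.1696  0.0381]
41.575 [ 0.5602 -0.1586  0.3141] [-0.1224  0.7438  0.5545] 0.7988163250126035 0.0
[[-0.8641  0.0644  0.4991]
 [ 0.0558  0.9979 -0.0321]
 [-0.5001  0.0001 -0.8659]]
plate_rivet 0.75 [260.6 129.1] d 0.36785784 [ 0.6092 -0.1598  0.1319]
plate 0.92 [254.8  95.3] d 0.4309535 [ 0.6107 -0.1683  0.04  ]
plate 0.25 [262.1 128.2] d 0.3691487 [ 0.6093 -0.1579  0.13  ]
41.725 [ 0.5603 -0.1586  0.3142] qd 0.0020116123524697915 [ 0.1293 -0.1952 -0.5096  0.1422 -0.7458 -1.8439]
```

View pics/w31.png

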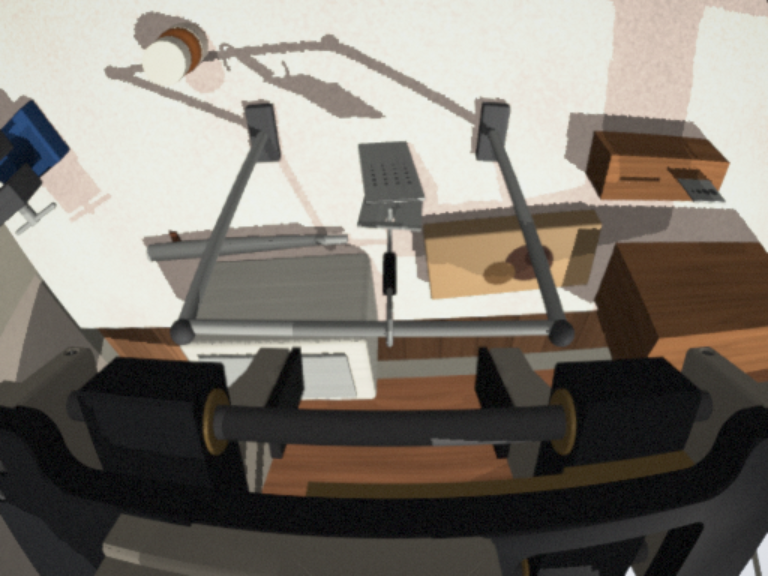

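The picture shows the hook on the bar at (390,335) with the plate hanging from it at (390,180). The short plate is still in the rack at (697,185) and the gripper is clear. I am handing in.

```bash
python3 -c "
from h import *
print(robot.sign_off())"
```

```text
the job is handed in; nothing more can be done
None
```

The plate hangs freely from the S-hook on the bar, the gripper is clear and the job is handed in at about 42 s. On the way, a first grasp attempt pushed the hook askew on the bar with roughly 7 N and pressed a finger on the bar, and I squared the hook with the fingers before gripping the sleeve.

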